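# Load the curing oven with freshly glued sensor housings

## Robot

A 7-joint arm with a two-finger parallel gripper is mounted at the origin on the work surface. World frame = base frame: x ahead of the robot, y to its left, z up, the work surface at z = 0. Lengths are in m, angles in rad, forces in N, time in s.
With the tool pointing down it reaches from about 0.4 to 0.85 m from the base axis. Payload 4.5 kg.
Tool frame: the origin (TCP) lies between the finger pads; the fingertips stand r.finger_overhang ahead of it and the grasp point (between the pads) lies 8 mm behind it (r.finger_overhang is the distance from the TCP to the fingertips, in m); z points along the fingers, x is the direction in which the jaws open and shut, and the axes are right-handed (so a half turn about z gives the same grasp; the last joint's range is limited). The gripper opens to 88 mm and grips with 3 to 60 N. Pads are 18 mm wide; open, the fingers measure 123 mm over their backs; the gripper's body (75 mm by 187 mm) begins 45 mm behind the grasp point.
Start: joints at [1.2, 0.689, -0.195, 1.565, 0.157, 0.902, -0.215], TCP at [0.246, -0.574, 0.25] pointing down, gripper open.
Joint ranges: [-3.01, 3.01], [-0.46, 2.08], [-1.47, 1.51], [0.13, 2.56], [-1, 4.14], [0.04, 2.09], [-2.66, 2.66]. Speed limits (rad/s): [2.57, 2.57, 3.14, 3.14, 3.14, 3.14, 3.14].

## Interface

Orientations are given as a unit quaternion [x, y, z, w].
In Python, from plant import r gives the robot as it stands.
- The arm moves only by the tool move_arm, never from a script. Its argument "targets" is a list that holds one entry, the list of rows, each a list of 7 numbers: the turn, a rotation vector about the world's x, y, z in rad, then the shift along the world's x, y, z in m, then the opening, from 0 (shut) to 1 (fully open). A call has 1 to 5 rows; each row shifts and turns the pose as measured when the row begins; what a row does not reach is not made up. A row lasts 1/10 s, in which the tool goes at most 50 mm and 8.59 degrees, less where a joint would pass 70% of its speed; a pose out of reach is approached as far as the arm can. A call with a gripper value outside its range is refused whole. The fingers move at their own pace and stop on an object; "force" is the grip in N (left out, the last holds). Time passes only in rows, so rows that do not move let the fingers close. It gives the time, the measured TCP pose, the force and the opening at its end, in the units of the state.
- r.get_state(): the state, without advancing time (a new reading comes with each control period).
- r.snapshot(name): name is "side" or "top" or "wrist"; returns a dict with "frame" (420x560x3 uint8, red, green, blue), "K" (3x3 intrinsics, pixels), "T" (4x4, takes a point from camera to world coordinates). Camera axes: x right, y up, looking along -z (the intrinsics and any distortion apply to the point x, -y, -z); pixel columns grow to the right and rows downward; lengths in m; the calibration is good to about 2 mm. A picture is of the moment at which its call begins. There is no depth.
- r.finish_job(): hands the job in, once; it reports no verdict.
Trained networks look in a picture, given as the dict that the camera call returned (one of the last four; its "shot" number tells which), for a name from the list of things; names that differ only in an ending like _2 or _b are one class to them, and where a whole thing is asked for, a point or a joint stands for the part that bears it (a point fixed in the world has none). Each returns a list of dicts, best first, with "score" (0 to 1); they miss things now and then, are a little off and sometimes report something else, mostly with a low value. They report only what shows in the picture. A call takes as long as a camera call. They do not tell look-alikes from the thing itself.
- r.find_in(picture, query): "centre" ([row, column] in pixels, amid what is visible of it).
The state is a dict: "clock": time; "q": joint angles; "qd": joint speeds; "joint_torque": joint torques, N m; "tool_pos": TCP position; "eef_rot": TCP orientation; "contact_force": force on the tool from outside, world axes, zero at the start; "moment": the same for the moment, N m; "opening": opening from 0.0 (shut) to 1.0 (fully open).
Only numpy, scipy, OpenCV 4.12 (cv2) and the standard library are available. Lean on these libraries where they do the work, as an engineer would, in place of code of your own. Each camera call takes 0.05 s, during which the arm holds its last target. There are 200 camera calls.

## Task

The lids of the sensor housings on the bench have just been glued on and still stand proud: press every lid fully home, then cure the housings in the mini oven. Fold the oven door right down, draw the tray right out, stand all the housings upright on it side by side, slide the tray fully in with them and shut the door. Every lid must be home before the tray goes in; leave the multimeter, glue bottle and solder reel alone.

Things in the scene. Friction and masses are not known exactly. Their poses are not given: they have to be found in the camera images.
- housing1: Small black plastic sensor housing, a box 52 (own x) x 40 (own y) x 30 mm high without its lid; origin at the centre of its underside, z up. About 0.1 kg. Two to four housings stand on the bench to the left of the oven (absent ones read None).
- lid1 (a joint): Height in m by which the grey lid of housing1 stands proud: 0 = fully home (seam closed, lid top 36 mm above the housing's underside), 0.004 to 0.008 at the start. The lid is a flat slab 50 x 38 x 6 mm on top of the housing, 1 mm inside its sides, which stays square to it, does not come off, and stays where it is left; it yields to a push of about 8 N and then sinks slowly (30 N more per m/s) until it stops solid.
- housing2: Small black plastic sensor housing, a box 52 (own x) x 40 (own y) x 30 mm high without its lid; origin at the centre of its underside, z up. About 0.1 kg. Two to four housings stand on the bench to the left of the oven (absent ones read None).
- lid2 (a joint): Height in m by which the grey lid of housing2 stands proud: 0 = fully home (seam closed, lid top 36 mm above the housing's underside), 0.004 to 0.008 at the start. The lid is a flat slab 50 x 38 x 6 mm on top of the housing, 1 mm inside its sides, which stays square to it, does not come off, and stays where it is left; it yields to a push of about 8 N and then sinks slowly (30 N more per m/s) until it stops solid.
- housing3: Small black plastic sensor housing, a box 52 (own x) x 40 (own y) x 30 mm high without its lid; origin at the centre of its underside, z up. About 0.1 kg. Two to four housings stand on the bench to the left of the oven (absent ones read None).
- lid3 (a joint): Height in m by which the grey lid of housing3 stands proud: 0 = fully home (seam closed, lid top 36 mm above the housing's underside), 0.004 to 0.008 at the start. The lid is a flat slab 50 x 38 x 6 mm on top of the housing, 1 mm inside its sides, which stays square to it, does not come off, and stays where it is left; it yields to a push of about 8 N and then sinks slowly (30 N more per m/s) until it stops solid.
- housing4: Small black plastic sensor housing, a box 52 (own x) x 40 (own y) x 30 mm high without its lid; origin at the centre of its underside, z up. About 0.1 kg. Two to four housings stand on the bench to the left of the oven (absent ones read None).
- lid4 (a joint): Height in m by which the grey lid of housing4 stands proud: 0 = fully home (seam closed, lid top 36 mm above the housing's underside), 0.004 to 0.008 at the start. The lid is a flat slab 50 x 38 x 6 mm on top of the housing, 1 mm inside its sides, which stays square to it, does not come off, and stays where it is left; it yields to a push of about 8 N and then sinks slowly (30 N more per m/s) until it stops solid.
- oven_door (a joint): Opening angle of the oven's bottom-hinged door in rad: 0 = shut, 1.57 = folded right down, level, its stop. A stiff hinge: the door stays wherever it is left, and needs about 4 to 8 N at the handle.
- door_handle (a point): Middle of the door's handle: a round steel bar, 12 mm thick and 200 mm long, carried on two side arms 35 mm beyond the free edge of the door panel, 175 mm from the hinge line, and standing clear of everything on both sides. Its axes turn with the door: y along the bar (hinge line); z from hinge to handle along the door; -x the door's outer face. With the door shut it is 30 mm above the oven's top, with it level 35 mm above the bench.
- door_hinge (a point): Middle of the door's hinge line, 50 mm above the bench, at mid-thickness of the door panel (290 wide x 140 high x 26 mm thick, a frame with a window). Axes turn with the door like those of the handle; y is the hinge line, to the left. The white oven is 380 wide x 260 deep x 195 mm high and begins 13 mm behind the hinge line; its controls, on the right, are not used.
- oven_tray (a joint): How far the oven's tray is drawn out towards the robot, in m: 0 = fully in, 0.14 = fully out, its stop. It slides level on rails, with about 2 N of friction, stays where it is left and cannot come off.
- tray_floor (a point): Centre of the upper face of the tray's floor, 116 mm above the bench. Aluminium tray, inside 192 mm (x) x 242 mm (y), with a rim 10 mm high above the floor. x points into the oven (away from the robot), y to the left, z up; the axes give the oven's heading. Fully drawn out, the part of the tray with x below +0.037 lies in front of the oven's roof (roof top 195 mm above the bench); there is 69 mm of room above the tray floor inside.
- tray_tab (a point): The tray's pull tab, an upright steel block at the middle of the tray's front, 10 mm clear of its rim: 10 mm (x) x 24 mm (y) x 34 mm high, top 146 mm above the bench; the point is 10 mm below its top. With the tray in, the point lies 11 mm in front of the front edge of the oven's roof and 59 mm below the roof's top: a hand tilted a little (10 to 30 degrees, fingers leading into the oven) passes in front of the roof.
- multimeter: Bystander: yellow hand multimeter, 165 x 78 x 38 mm, origin under its centre.
- glue_bottle: Bystander: white glue bottle, 44 mm across and 105 mm high, origin under its centre.
- solder_reel: Bystander: upright solder reel, 62 mm across and 48 mm high, origin under its centre.
Not all that is in view belongs to the job. Leave any purple or yellow look-alike of the housing4 alone. Leave any blue look-alike of the housing3 alone.

How it is judged:
On the way, in this order (a step that is already met when the one before it is completed fails the run):
1. the oven door is folded down (beyond 1.4 rad) (value of joint oven_door above 1.4 rad), for 0.2 s.
2. the tray is drawn out (more than 0.10 m) (value of joint oven_tray above 0.1 m), for 0.2 s.
3. with the tray still out, every housing present stands upright on its floor with its lid home (x of housing1 in the frame of tray_floor between -0.092 and 0.092 m and y of housing1 in the frame of tray_floor between -0.117 and 0.117 m and z of housing1 in the frame of tray_floor between -0.004 and 0.005 m and angle between each of housing1, housing2, housing3, housing4's own z axis and vertical below 0.1 rad and value of joint each of lid1, lid2, lid3, lid4 below 0.0015 m and x of housing2 in the frame of tray_floor between -0.092 and 0.092 m and y of housing2 in the frame of tray_floor between -0.117 and 0.117 m and z of housing2 in the frame of tray_floor between -0.004 and 0.005 m and x of housing3 in the frame of tray_floor between -0.092 and 0.092 m and y of housing3 in the frame of tray_floor between -0.117 and 0.117 m and z of housing3 in the frame of tray_floor between -0.004 and 0.005 m and x of housing4 in the frame of tray_floor between -0.092 and 0.092 m and y of housing4 in the frame of tray_floor between -0.117 and 0.117 m and z of housing4 in the frame of tray_floor between -0.004 and 0.005 m and value of joint oven_tray above 0.07 m), for 0.2 s.
4. the tray is fully in with all the housings on it (x of housing1 in the frame of tray_floor between -0.092 and 0.092 m and y of housing1 in the frame of tray_floor between -0.117 and 0.117 m and z of housing1 in the frame of tray_floor between -0.004 and 0.005 m and angle between each of housing1, housing2, housing3, housing4's own z axis and vertical below 0.1 rad and value of joint each of lid1, lid2, lid3, lid4 below 0.0015 m and x of housing2 in the frame of tray_floor between -0.092 and 0.092 m and y of housing2 in the frame of tray_floor between -0.117 and 0.117 m and z of housing2 in the frame of tray_floor between -0.004 and 0.005 m and x of housing3 in the frame of tray_floor between -0.092 and 0.092 m and y of housing3 in the frame of tray_floor between -0.117 and 0.117 m and z of housing3 in the frame of tray_floor between -0.004 and 0.005 m and x of housing4 in the frame of tray_floor between -0.092 and 0.092 m and y of housing4 in the frame of tray_floor between -0.117 and 0.117 m and z of housing4 in the frame of tray_floor between -0.004 and 0.005 m and value of joint oven_tray below 0.006 m), for 0.2 s.
At the end, for the whole second after the job is handed in: Every housing present stands at rest on the floor of the tray (underside within 5 mm of it, tilt under 0.1 rad), its lid less than 1.5 mm proud; the tray is within 6 mm of fully in and the door within 0.05 rad of shut (all of step 4 and linear speed of each of housing1, housing2, housing3, housing4 below 0.02 m/s and value of joint oven_door below 0.05 rad); the robot touches nothing.
It fails at once if the multimeter is pushed more than 3 cm or tipped over (distance of multimeter from where it was at the start of the episode above 0.03 m or angle between multimeter's own z axis and vertical above 0.5 rad).
It fails at once if the glue bottle is pushed more than 3 cm or tipped over (distance of glue_bottle from where it was at the start of the episode above 0.03 m or angle between glue_bottle's own z axis and vertical above 0.5 rad).
It fails at once if the solder reel is pushed more than 3 cm or tipped over (distance of solder_reel from where it was at the start of the episode above 0.03 m or angle between solder_reel's own z axis and vertical above 0.5 rad).
Of housing1, housing2, housing3, housing4 only 2 to 4 are there at a start; the rules pass over those that are not, and their reading is None.
At some moment in a run one of housing1, housing2, housing3, housing4 may be knocked a few centimetres aside while the robot is not near it.
Once in a run the grip may slacken for a moment while it holds something.
It also fails if it takes over 210 s, if anything falls off the work surface, if the arm or the gripper's body presses on something with over 40 N, if the wrist force passes 120 N, or if a joint passes its speed limit or range.

## Working session

There is one attempt and no reset: what is moved stays moved. The work goes in short steps, Python scripts to look and compute and a tool call to move; the robot and the scene stay as the last step left them, time stands still between calls to the robot, and variables do not carry over. Pictures are saved under pics/ and viewed, about 12 in all and at most 16, crops included, and the job is handed in when it is done.

Besides the shell and the picture viewer there is one more tool, called by a JSON object that holds its "api" and its "payload". move_arm: Moves the arm, as the interface text tells. Its arguments: {"type":"object","properties":{"targets":{"type":"array","items":{"type":"array","items":{"type":"array","items":{"type":"number"}}}},"force":{"type":"number"}},"required":["targets"]}

```bash
ls; mkdir -p pics; cat > h.py <<'E'
from plant import r
import numpy as np, cv2
from scipy.spatial.transform import Rotation as R
def snap(n,f=None):
    s=r.snapshot(n)
    if f: cv2.imwrite('pics/'+f,s['frame'][:,:,::-1])
    return s
def proj(s,P):
    P=np.atleast_2d(P); T=np.linalg.inv(s['T']); c=P@T[:3,:3].T+T[:3,3]
    c=c*[1,-1,-1]; u=c@np.array(s['K']).T; return u[:,:2]/u[:,2:]
def ray(s,uv,z):
    d=np.linalg.inv(s['K'])@[uv[0],uv[1],1.]; d=s['T'][:3,:3]@(d*[1,-1,-1]); o=s['T'][:3,3]
    return o+d*(z-o[2])/d[2]
def st():
    s=r.get_state(); print('t',s['clock'],'p',np.round(s['tool_pos'],4),'q',np.round(s['eef_rot'],3),'F',np.round(s['contact_force'],1),'op',round(s['opening'],3),'j',np.round(s['q'],2)); return s
E
python3 - <<'E'
from h import *
st(); print(r.finger_overhang)
a=snap('top','top0.png'); b=snap('side','side0.png')
for s in (a,b):
    print(np.round(s['T'],3).tolist(), np.round(s['K'],1).tolist(), [k for k in s])
    for q in ['housing1','door_handle','tray_tab','multimeter','glue_bottle','solder_reel','oven_door','oven_tray']:
        print(q,[(np.round(d['centre']).tolist(),round(d['score'],2)) for d in r.find_in(s,q)])
cv2.imwrite('pics/both0.png',np.hstack([a['frame'],b['frame']])[:,:,::-1])
E
```

```text
pics
t 0.0 p [ 0.2459 -0.5739  0.2489] q [ 0.835 -0.55  -0.001 -0.   ] F [-0.1  1.1 -0. ] op 0.999 j [ 1.2   0.69 -0.19  1.57  0.16  0.9  -0.22]
0.011
[[0.008, 0.992, -0.123, 0.375], [-1.0, 0.007, -0.005, -0.027], [-0.005, 0.123, 0.992, 1.774], [0.0, 0.0, 0.0, 1.0]] [[546.4, 0.0, 276.3], [0.0, 546.4, 206.7], [0.0, 0.0, 1.0]] ['frame', 'K', 'T', 'shot']
housing1 [([248.0, 158.0], 0.76), ([214.0, 161.0], 0.69), ([252.0, 130.0], 0.54), ([287.0, 219.0], 0.53), ([251.0, 206.0], 0.48), ([247.0, 240.0], 0.46)]
door_handle [([177.0, 313.0], 0.69)]
tray_tab []
multimeter [([262.0, 406.0], 0.82), ([249.0, 160.0], 0.44)]
glue_bottle [([169.0, 213.0], 0.64)]
solder_reel [([200.0, 425.0], 0.61)]
oven_door [([176.0, 315.0], 0.72)]
oven_tray []
[[-0.674, 0.493, -0.55, -0.078], [-0.738, -0.439, 0.512, 0.604], [0.011, 0.751, 0.66, 0.914], [0.0, 0.0, 0.0, 1.0]] [[398.3, 0.0, 277.3], [0.0, 398.3, 206.5], [0.0, 0.0, 1.0]] ['frame', 'K', 'T', 'shot']
housing1 [([313.0, 292.0], 0.92), ([355.0, 172.0], 0.87), ([298.0, 254.0], 0.86), ([273.0, 281.0], 0.82), ([297.0, 181.0], 0.8), ([322.0, 204.0], 0.72)]
door_handle [([178.0, 286.0], 0.79)]
tray_tab []
multimeter [([201.0, 399.0], 0.56), ([298.0, 251.0], 0.48), ([320.0, 202.0], 0.41), ([321.0, 203.0], 0.16)]
glue_bottle [([238.0, 205.0], 0.92)]
solder_reel [([168.0, 362.0], 0.82), ([238.0, 201.0], 0.29)]
oven_door [([175.0, 282.0], 0.9)]
oven_tray [([324.0, 207.0], 0.31)]
```

```bash
python3 - <<'E'
import cv2
a=cv2.imread('pics/top0.png')[90:330,90:470]; cv2.imwrite('pics/top0c.png',cv2.resize(a,None,fx=2.1,fy=2.1,interpolation=cv2.INTER_CUBIC))
E
```

```text
(no output)
```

View pics/top0c.png

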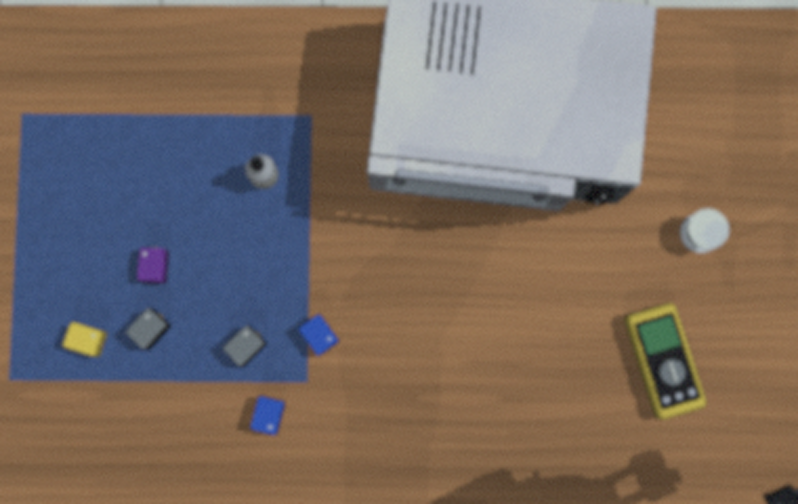

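View pics/side0.png

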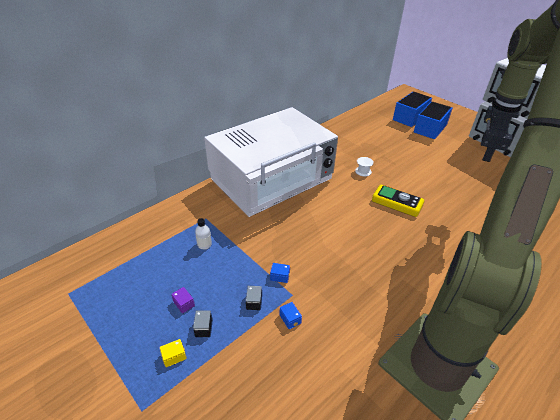

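```bash
python3 - <<'E'
from h import *
a=cv2.imread('pics/top0.png')[150:200,255:415]; a=cv2.resize(a,None,fx=5,fy=5,interpolation=cv2.INTER_CUBIC)
b=cv2.imread('pics/side0.png')[135:205,235:345]; b=cv2.resize(b,None,fx=5,fy=5,interpolation=cv2.INTER_CUBIC)
b=np.pad(b,((0,0),(0,250),(0,0))); cv2.imwrite('pics/c1.png',np.vstack([a,b]))
s=snap('top'); f=s['frame'].astype(int)
for uv in [(160,247),(206,254)]:
    sub=f[uv[1]-16:uv[1]+16,uv[0]-16:uv[0]+16]
    m=((np.ptp(sub,axis=2)<35)&(sub.mean(2)>75)).astype(np.uint8)
    n,l,stt,c=cv2.connectedComponentsWithStats(m); i=l[16,16]; 
    ys,xs=np.where(l==i); (cx,cy),wh,an=cv2.minAreaRect(np.c_[xs,ys].astype(np.float32))
    bp=cv2.boxPoints(((cx,cy),wh,an))+[uv[0]-16,uv[1]-16]
    P=np.array([ray(s,p,.042) for p in bp]); e=P[1]-P[0]; e2=P[2]-P[1]
    print(stt[i], P.mean(0).round(4), np.linalg.norm(e),np.degrees(np.arctan2(e[1],e[0])),np.linalg.norm(e2),np.degrees(np.arctan2(e2[1],e2[0])))
for n,uv,z in [('yel',(130,252),.03),('pur',(161,215),.03),('blue',(241,249),.03),('blue2',(217,288),.03),('glue',(213,171),.0),('reel',(425,200),.04),('mm',(406,262),.03),('roofFL',(90+371/2.1,90+156/2.1),.195),('roofFR',(90+642/2.1,90+186/2.1),.195),('h1',(90+395/2.1,90+181/2.1),.225),('h2',(90+545/2.1,90+198/2.1),.225)]:
    print(n,ray(s,uv,z).round(3))
E
```

```text
[  6   6  19  20 223] [0.4621 0.3521 0.042 ] 0.057548545451795594 -43.81586319076945 0.04092486472803391 -133.85585040519675
[  6   7  20  20 227] [0.4379 0.2057 0.042 ] 0.05766038464861476 -44.157754235051875 0.04057997254052022 -134.1041961089194
yel [0.441 0.448 0.03 ]
pur [0.561 0.353 0.03 ]
blue [0.453 0.094 0.03 ]
blue2 [0.33  0.168 0.03 ]
glue [0.711 0.193 0.   ]
reel [ 0.614 -0.492  0.04 ]
mm [ 0.416 -0.43   0.03 ]
roofFL [0.695 0.011 0.195]
roofFR [ 0.655 -0.367  0.195]
h1 [ 0.654 -0.023  0.225]
h2 [ 0.632 -0.228  0.225]
```

View pics/c1.png

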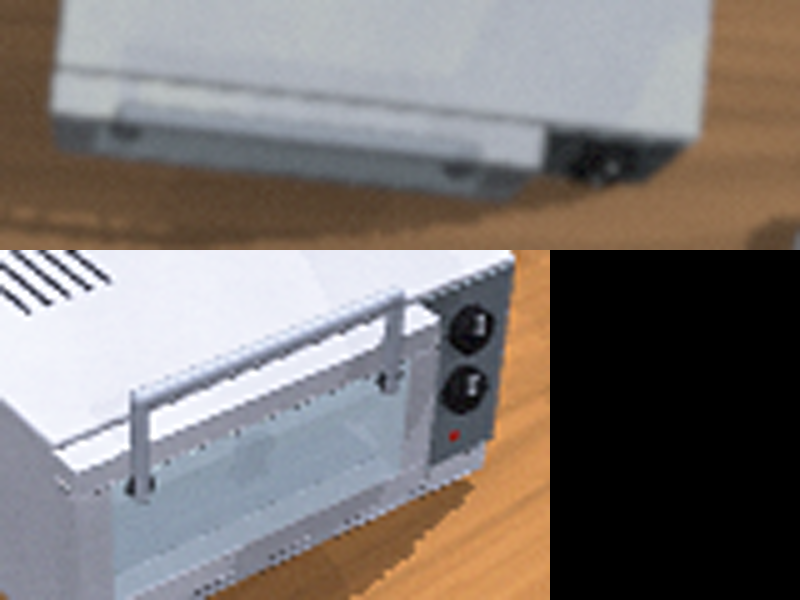

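```bash
python3 - <<'E'
from h import *
b=snap('side'); a=snap('top')
L=ray(b,(262.6,163.5),.225); Rr=ray(b,(315,144),.225); print('handle side',L,Rr,(L+Rr)/2,L-Rr,np.linalg.norm(L-Rr))
for n,uv in [('FL gap',(255+55/5,150+68/5)),('FRgap',(255+545/5,150+125/5)),('FR',(255+697/5,150+137/5))]: print(n,ray(a,uv,.195).round(4))
for n,uv in [('FL',(235+55/5,135+195/5)),('FR',(235+513/5,135+3/5))]: print(n,ray(b,uv,.195).round(4))
# model overlay check
yaw=-.106; 
for n,uv in [('A',(203,319)),('B',(254,294))]: print(n,ray(b,uv,.042))
E
```

```text
handle side [ 0.66992159 -0.0292458   0.225     ] [ 0.640467   -0.22524399  0.225     ] [ 0.65519429 -0.12724489  0.225     ] [0.02945459 0.19599819 0.        ] 0.19819905195323664
FL gap [0.6971 0.0134 0.195 ]
FRgap [ 0.665  -0.2741  0.195 ]
FR [ 0.6585 -0.363   0.195 ]
FL [0.6942 0.0163 0.195 ]
FR [ 0.657  -0.3587  0.195 ]
A [0.45782632 0.35437409 0.042     ]
B [0.4307757  0.21067266 0.042     ]
```

Grey-lidded black boxes at top pixels (160,247) and (206,253) are the two real housings. The look-alikes are purple (161,215), yellow (130,252) and blue (241,249) and (217,288). The oven is yawed about -0.107 rad and the handle is near (0.655,-0.127,0.225).

{"api": "move_arm", "payload": {"targets": [[[0, 0, 0.088, 0.034, 0.037, 0.01, 1], [0, 0, 0.088, 0.034, 0.037, 0.01, 1], [0, 0, 0.088, 0.034, 0.037, 0.01, 1], [0, 0, 0.088, 0.034, 0.037, 0.01, 1], [0, 0, 0.088, 0.034, 0.037, 0.01, 1]]]}}

```text
clock: 1.55
tool_pos: [0.4067, -0.3958, 0.2982]
eef_rot: [0.934, -0.356, -0.001, 0.004]
contact_force: [0.7, -0.4, 0.3]
opening: 0.999
```

{"api": "move_arm", "payload": {"targets": [[[0, 0, 0.088, 0.034, 0.037, 0.01, 1], [0, 0, 0.088, 0.034, 0.037, 0.01, 1], [0, 0, 0.088, 0.034, 0.037, 0.01, 1], [0, 0, 0.088, 0.034, 0.037, 0.01, 1], [0, 0, 0.088, 0.034, 0.037, 0.01, 1]]]}}

```text
clock: 2.05
tool_pos: [0.5715, -0.2147, 0.3483]
eef_rot: [0.991, -0.135, 0.001, 0.005]
contact_force: [0.9, -0.2, 0.7]
opening: 1.001
```

```bash
python3 - <<'E'
from h import *
st(); s=snap('wrist','w1.png'); print(np.round(s['T'],3).tolist(),np.round(s['K'],1).tolist())
for q in ['door_handle','tray_tab','oven_door']: print(q,[(np.round(d['centre']).tolist(),round(d['score'],2)) for d in r.find_in(s,q)])
E
```

```text
t 2.05 p [ 0.5715 -0.2147  0.3483] q [ 0.991 -0.135  0.001  0.005] F [ 0.9 -0.2  0.7] op 1.001 j [ 0.53  0.59 -0.44  1.47  0.28  1.14 -0.24]
[[0.964, 0.253, 0.085, 0.593], [-0.267, 0.911, 0.316, -0.133], [0.002, -0.327, 0.945, 0.483], [0.0, 0.0, 0.0, 1.0]] [[366.4, 0.0, 280.4], [0.0, 366.4, 206.7], [0.0, 0.0, 1.0]]
door_handle [([102.0, 368.0], 0.58)]
tray_tab []
oven_door [([101.0, 368.0], 0.84)]
```

View pics/w1.png

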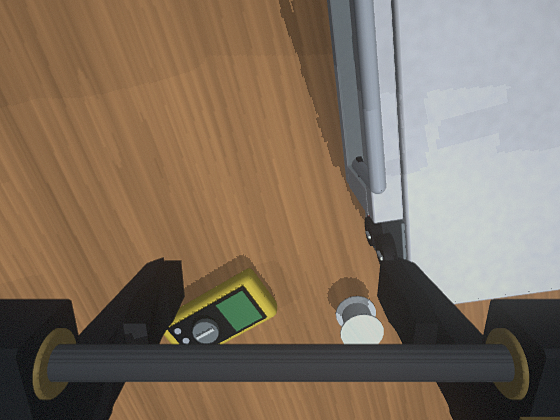

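```bash
python3 - <<'E'
from h import *
s=r.snapshot('wrist')
for uv in [(361,2),(369,95),(377,186)]: print('bar',ray(s,uv,.225).round(4))
for uv in [(386,0),(395,90),(405,222)]: print('roof',ray(s,uv,.195).round(4))
E
```

```text
bar [ 0.6536 -0.1024  0.225 ]
bar [ 0.6478 -0.1584  0.225 ]
bar [ 0.6412 -0.2226  0.225 ]
roof [ 0.6778 -0.1022  0.195 ]
roof [ 0.6737 -0.1631  0.195 ]
roof [ 0.6638 -0.2705  0.195 ]
```

{"api": "move_arm", "payload": {"targets": [[[0, 0, 0.055, 0.027, 0.03, -0.01, 1], [0, 0, 0.055, 0.027, 0.03, -0.01, 1], [0, 0, 0.05, 0.025, 0.029, -0.01, 1], [0, 0, 0, 0, 0, 0, 1]]]}}

```text
clock: 2.7
tool_pos: [0.6456, -0.1377, 0.3149]
eef_rot: [0.998, -0.065, -0.002, 0.009]
contact_force: [-0.0, 0.1, 0.3]
opening: 0.998
```

```bash
python3 - <<'E'
from h import *
q=st(); m=R.from_quat(q['eef_rot']).as_matrix(); print(m.round(3))
E
```

```text
t 2.7 p [ 0.6456 -0.1377  0.3149] q [ 0.998 -0.065 -0.002  0.009] F [-0.   0.1  0.3] op 0.998 j [ 0.36  0.7  -0.46  1.35  0.34  1.16 -0.27]
[[ 0.992 -0.129 -0.005]
 [-0.129 -0.991 -0.018]
 [-0.002  0.019 -1.   ]]
```

{"api": "move_arm", "payload": {"targets": [[[-0.018, 0, 0.022, 0.006, 0.006, -0.03, 1], [0, 0, 0, 0, 0.004, -0.03, 1], [0, 0, 0, 0, 0, -0.025, 1], [0, 0, 0, 0, 0, -0.01, 1], [0, 0, 0, 0, 0, 0, 1]]]}}

```text
clock: 3.2
tool_pos: [0.6473, -0.1403, 0.2164]
eef_rot: [0.998, -0.062, -0.003, 0.023]
contact_force: [0.3, -0.8, -0.1]
opening: 1.002
```

```bash
python3 - <<'E'
from h import *
q=st(); s=r.snapshot('wrist'); cv2.imwrite('pics/w2.png',s['frame'][:,:,::-1])
E
```

```text
t 3.2 p [ 0.6473 -0.1403  0.2164] q [ 0.998 -0.062 -0.003  0.023] F [ 0.3 -0.8 -0.1] op 1.002 j [ 0.33  0.8  -0.41  1.47  0.41  0.96 -0.33]
```

View pics/w2.png

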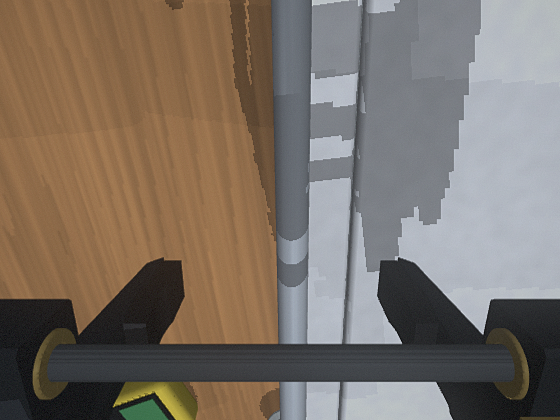

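{"api": "move_arm", "payload": {"targets": [[[0.046, 0, 0, 0.002, 0.006, 0, 1], [0, 0, 0, 0, 0, 0, 0.1], [0, 0, 0, 0, 0, 0, 0.1], [0, 0, 0, 0, 0, 0, 0.1], [0, 0, 0, 0, 0, 0, 0.1]]], "force": 20}}

```text
clock: 3.75
tool_pos: [0.6515, -0.1379, 0.2229]
eef_rot: [0.998, -0.064, 0.001, 0.002]
contact_force: [0.5, -0.2, 0.2]
opening: 0.661
```

{"api": "move_arm", "payload": {"targets": [[[0, 0, 0, 0, 0, 0, 0.1], [0, 0, 0, 0, 0, 0, 0.1], [0, 0, 0, -0.01, 0.001, 0, 0.1], [0, 0, 0, -0.01, 0.001, -0.001, 0.1]]]}}

```text
clock: 4.15
tool_pos: [0.6342, -0.1353, 0.2227]
eef_rot: [0.998, -0.064, 0.004, 0.002]
contact_force: [5.8, -0.5, -4.2]
opening: 0.295
```

{"api": "move_arm", "payload": {"targets": [[[0, 0, 0, 0, 0, 0, 0.0], [0, 0, 0, 0, 0, 0, 0.0], [0, 0, 0, 0, 0, -0.003, 0.0], [0, 0, 0, 0, 0, 0, 0.0]]]}}

```text
clock: 4.55
tool_pos: [0.6364, -0.1356, 0.2231]
eef_rot: [0.998, -0.064, 0.007, 0.003]
contact_force: [2.5, 0.3, -9.4]
opening: 0.125
```

{"api": "move_arm", "payload": {"targets": [[[0, 0, 0, -0.029, 0.003, -0.009, 0.0], [0, 0, 0, -0.029, 0.003, -0.014, 0.0], [0, 0, 0, -0.025, 0.003, -0.018, 0.0]]]}}

```text
clock: 4.85
tool_pos: [0.5645, -0.1274, 0.1901]
eef_rot: [0.998, -0.064, 0.021, 0.003]
contact_force: [2.3, -3.0, 2.8]
opening: 0.123
```

{"api": "move_arm", "payload": {"targets": [[[0, 0, 0, -0.024, 0.0025, -0.019, 0.0], [0, 0, 0, -0.021, 0.002, -0.023, 0.0], [0, 0, 0, -0.017, 0.002, -0.027, 0.0]]]}}

```text
clock: 5.15
tool_pos: [0.5107, -0.121, 0.1253]
eef_rot: [0.997, -0.064, 0.034, 0.003]
contact_force: [6.9, -5.7, 1.4]
opening: 0.132
```

{"api": "move_arm", "payload": {"targets": [[[0, 0, 0, -0.009, 0.001, -0.03, 0.0], [0, 0, 0, -0.004, 0.001, -0.031, 0.0], [0, 0, 0, 0.001, 0, -0.031, 0.0]]]}}

```text
clock: 5.45
tool_pos: [0.4958, -0.1187, 0.0327]
eef_rot: [0.997, -0.064, 0.033, 0.003]
contact_force: [-3.2, 0.5, 4.6]
opening: 0.135
```

{"api": "move_arm", "payload": {"targets": [[[0, 0, 0, 0, 0, -0.004, 0.0], [0, 0, 0, 0, 0, 0, 0.25], [0, 0, 0, 0, 0, 0, 0.25], [0, 0, 0, 0, 0, 0.02, 0.25], [0, 0, 0, 0, 0, 0.04, 0.25]]]}}

```text
clock: 5.95
tool_pos: [0.4928, -0.1171, 0.0862]
eef_rot: [0.998, -0.062, 0.027, 0.004]
contact_force: [1.0, 0.4, 0.1]
opening: 0.252
```

{"api": "move_arm", "payload": {"targets": [[[0, 0, 0, 0, 0, 0.05, 0.25], [0, 0, 0, 0, 0, 0.05, 0.25], [0, 0, 0, -0.01, 0, 0.05, 0.25], [0, 0, 0, -0.01, 0, 0.03, 0.25], [0, 0, 0, 0, 0, 0, 0.25]]]}}

```text
clock: 6.45
tool_pos: [0.4735, -0.1181, 0.2788]
eef_rot: [0.997, -0.063, 0.034, 0.006]
contact_force: [0.4, 0.2, -0.3]
opening: 0.25
```

```bash
python3 - <<'E'
from h import *
q=st(); s=r.snapshot('side'); t=r.snapshot('wrist');
for x in (s,t):
  for q in ['door_handle','tray_tab','oven_tray']: print(q,[(np.round(d['centre']).tolist(),round(d['score'],2)) for d in r.find_in(x,q)])
a=cv2.resize(s['frame'][100:300,150:350],(400,400)); b=t['frame'][:400,80:480]
cv2.imwrite('pics/w3.png',np.hstack([a,b])[:,:,::-1])
E
```

```text
t 6.45 p [ 0.4735 -0.1181  0.2788] q [ 0.997 -0.063  0.034  0.006] F [ 0.4  0.2 -0.3] op 0.25 j [ 0.51  0.48 -0.55  1.98  0.4   0.71 -0.4 ]
door_handle [([208.0, 303.0], 0.78)]
tray_tab [([172.0, 278.0], 0.63)]
oven_tray [([170.0, 281.0], 0.58)]
door_handle [([133.0, 387.0], 0.58)]
tray_tab [([182.0, 533.0], 0.9)]
oven_tray [([180.0, 533.0], 0.96)]
```

View pics/w3.png

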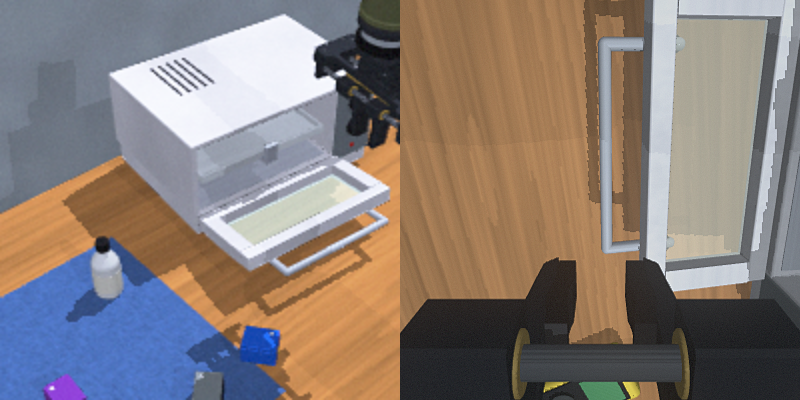

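```bash
python3 - <<'E'
from h import *
s=r.snapshot('side'); t=r.snapshot('wrist'); f=t['frame']
print(ray(s,(278,172),.131), ray(t,(533,182),.131), ray(t,(533,182),.146))
# panel edge in wrist
print('bar',ray(t,(285,90+60),.035), ray(t,(285,60),.035), 'handle ctr',ray(t,(285,145),.035))
E
```

```text
[ 0.70138609 -0.12204006  0.131     ] [ 0.68479598 -0.13697536  0.131     ] [ 0.67337224 -0.13131373  0.146     ]
bar [ 0.49174304 -0.10194435  0.035     ] [ 0.50191272 -0.01693317  0.035     ] handle ctr [ 0.49235053 -0.0968662   0.035     ]
```

```bash
python3 - <<'E'
from h import *
s=r.snapshot('side'); t=r.snapshot('wrist')
w=t['frame'][130:230,460:560]; v=s['frame'][140:200,240:320]
cv2.imwrite('pics/w4.png',np.hstack([cv2.resize(w,(400,400)),cv2.resize(v,(400,300))[:, :].copy() if 0 else np.pad(cv2.resize(v,(400,300)),((0,100),(0,0),(0,0)))])[:,:,::-1])
P=[ray(s,(278,172),z) for z in(.1,.131,.16)];Q=[ray(t,(533,182),z) for z in (.1,.131,.16)]
print(np.round(P,4),np.round(Q,4))
for p in [(.6655,-.1275,.146),(.6655,-.1275,.112),(.6655-.005,-.1275,.136)]: print(proj(s,p),proj(t,p))
E
```

```text
[[ 0.7322 -0.1508  0.1   ]
 [ 0.7014 -0.122   0.131 ]
 [ 0.6725 -0.0951  0.16  ]] [[ 0.7091 -0.1489  0.1   ]
 [ 0.6855 -0.1372  0.131 ]
 [ 0.6633 -0.1263  0.16  ]]
[[286.78079546 172.52199499]] [[522.6731737  178.42664916]]
[[286.50423038 180.85430292]] [[495.55740633 168.45521554]]
[[287.75619759 175.69392053]] [[507.89104846 176.10733298]]
```

View pics/w4.png

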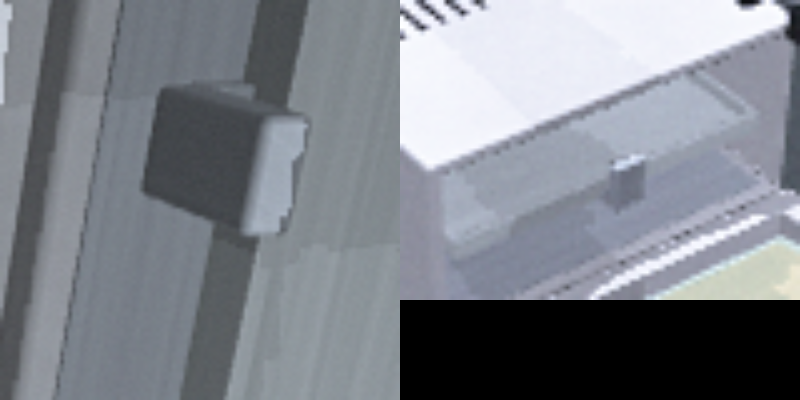

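```bash
cat >> h.py <<'E'
yaw=-.107; hd=np.array([np.cos(yaw),np.sin(yaw),0]); lf=np.array([-np.sin(yaw),np.cos(yaw),0]); up=np.array([0,0,1.])
def tgt(x,tilt=0):  # x: jaw axis (horizontal), tilt rad fingers leading along hd
    z=np.sin(tilt)*hd-np.cos(tilt)*up; return np.c_[x,np.cross(z,x),z]
def plan(M,p=None,n=None):
    s=r.get_state(); rv=R.from_matrix(M@R.from_quat(s['eef_rot']).as_matrix().T).as_rotvec()
    print('rot',rv.round(3),'deg',round(np.degrees(np.linalg.norm(rv)),1))
    if n: print('per row',(rv/n).round(4))
    if p is not None: print('dp',(np.array(p)-s['tool_pos']).round(4))
E
python3 - <<'E'
from h import *
st()
t=r.snapshot('wrist'); print(ray(t,(530,174),.146))
for x in(lf,-lf): plan(tgt(x,np.radians(35)),[.6155,-.121,.215],13)
E
```

```text
t 7.05 p [ 0.4728 -0.1174  0.273 ] q [ 0.998 -0.062  0.029  0.005] F [-0.1 -0.   0.1] op 0.251 j [ 0.51  0.49 -0.54  1.98  0.4   0.71 -0.4 ]
[ 0.67122442 -0.12487009  0.146     ]
rot [-0.564 -0.366  1.516] deg 95.0
per row [-0.0434 -0.0281  0.1166]
dp [ 0.1427 -0.0035 -0.0582]
rot [ 0.472 -0.494 -1.482] deg 93.5
per row [ 0.0363 -0.038  -0.114 ]
dp [ 0.1427 -0.0035 -0.0582]
```

{"api": "move_arm", "payload": {"targets": [[[-0.0434, -0.0281, 0.1166, 0.006, 0, 0, 0.8], [-0.0434, -0.0281, 0.1166, 0.006, 0, 0, 0.8], [-0.0434, -0.0281, 0.1166, 0.006, 0, 0, 0.8], [-0.0434, -0.0281, 0.1166, 0.006, 0, 0, 0.8], [-0.0434, -0.0281, 0.1166, 0.006, 0, 0, 0.8]]]}}

```text
clock: 7.6
tool_pos: [0.5049, -0.1177, 0.2728]
eef_rot: [0.96, 0.24, 0.108, 0.101]
contact_force: [0.2, -0.9, 0.4]
opening: 0.686
```

```bash
python3 - <<'E'
from h import *
st(); plan(tgt(lf,np.radians(35)),[.6155,-.121,.215],8)
E
```

```text
t 7.6 p [ 0.5049 -0.1177  0.2728] q [0.96  0.24  0.108 0.101] F [ 0.2 -0.9  0.4] op 0.686 j [ 0.41  0.46 -0.51  2.1   0.82  0.51 -0.24]
rot [-0.341 -0.22   0.913] deg 57.2
per row [-0.0426 -0.0275  0.1141]
dp [ 0.1106 -0.0033 -0.0578]
```

{"api": "move_arm", "payload": {"targets": [[[-0.0434, -0.0281, 0.1166, 0.012, 0, -0.005, 0.8], [-0.0434, -0.0281, 0.1166, 0.012, 0, -0.005, 0.8], [-0.0434, -0.0281, 0.1166, 0.012, 0, -0.005, 0.8], [-0.0434, -0.0281, 0.1166, 0.012, 0, -0.005, 0.8], [-0.0434, -0.0281, 0.1166, 0.012, 0, -0.005, 0.8]]]}}

```text
clock: 8.1
tool_pos: [0.5627, -0.1164, 0.2498]
eef_rot: [0.83, 0.499, 0.17, 0.181]
contact_force: [-0.2, -1.0, -0.3]
opening: 0.798
```

```bash
python3 - <<'E'
from h import *
st(); plan(tgt(lf,np.radians(35)),[.6155,-.121,.215],4)
E
```

```text
t 8.1 p [ 0.5627 -0.1164  0.2498] q [0.83  0.499 0.17  0.181] F [-0.2 -1.  -0.3] op 0.798 j [ 0.29  0.52 -0.33  2.18  1.73  0.28 -0.54]
rot [-0.131 -0.085  0.35 ] deg 22.0
per row [-0.0328 -0.0213  0.0875]
dp [ 0.0528 -0.0046 -0.0348]
```

{"api": "move_arm", "payload": {"targets": [[[-0.0434, -0.0281, 0.1166, 0.014, -0.001, -0.009, 0.8], [-0.0434, -0.0281, 0.1166, 0.014, -0.001, -0.009, 0.8], [-0.0434, -0.0281, 0.1166, 0.014, -0.001, -0.009, 0.8], [0, 0, 0, 0.01, 0, -0.006, 0.8], [0, 0, 0, 0, 0, 0, 0.8]]]}}

```text
clock: 8.6
tool_pos: [0.6153, -0.1185, 0.2157]
eef_rot: [0.711, 0.637, 0.201, 0.222]
contact_force: [-0.0, 0.1, 0.1]
opening: 0.8
```

```bash
python3 - <<'E'
from h import *
st(); plan(tgt(lf,np.radians(35)),[.6155,-.121,.215],2)
t=r.snapshot('wrist'); cv2.imwrite('pics/w5.png',t['frame'][:,:,::-1]); print(r.find_in(t,'tray_tab'))
E
```

```text
t 8.6 p [ 0.6153 -0.1185  0.2157] q [0.711 0.637 0.201 0.222] F [-0.   0.1  0.1] op 0.8 j [ 0.45  0.67 -0.53  2.16  2.27  0.4  -0.62]
rot [-0.003 -0.002  0.002] deg 0.2
per row [-0.0016 -0.0012  0.0008]
dp [ 0.0002 -0.0025 -0.0007]
[{'centre': [236.7, 277.9], 'score': 0.95}]
```

View pics/w5.png

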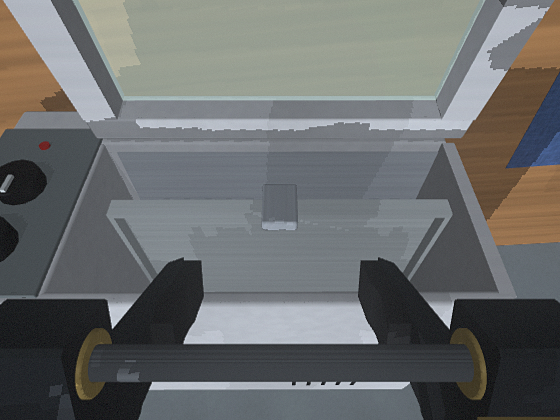

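```bash
python3 - <<'E'
from h import *
t=r.snapshot('wrist'); print(ray(t,(280,226),.146), 'roof edge',ray(t,(280,296),.195), 'rim',ray(t,(350,200),.126),ray(t,(220,200),.126))
E
```

```text
[ 0.67009541 -0.1238432   0.146     ] roof edge [ 0.66987858 -0.12385877  0.195     ] rim [ 0.67308793 -0.07555564  0.126     ] [ 0.66334234 -0.16471528  0.126     ]
```

{"api": "move_arm", "payload": {"targets": [[[0, 0, 0, 0.02, -0.002, -0.029, 0.8], [0, 0, 0, 0.02, -0.002, -0.029, 0.8], [0, 0, 0, 0.01, -0.001, -0.014, 0.8], [0, 0, 0, 0.002, 0, -0.003, 0.8]]]}}

```text
clock: 9.15
tool_pos: [0.6684, -0.1216, 0.1442]
eef_rot: [0.709, 0.637, 0.201, 0.225]
contact_force: [0.6, 0.7, -0.2]
opening: 0.802
```

Close.

{"api": "move_arm", "payload": {"targets": [[[0, 0, 0, 0.003, -0.002, -0.005, 0.5], [0, 0, 0, 0, 0, -0.001, 0.1], [0, 0, 0, 0, 0, 0, 0.1], [0, 0, 0, 0, 0, 0, 0.1], [0, 0, 0, 0, 0, 0, 0.1]]], "force": 20}}

```text
clock: 9.65
tool_pos: [0.6708, -0.1226, 0.1415]
eef_rot: [0.709, 0.637, 0.202, 0.226]
contact_force: [-0.4, 1.5, -0.7]
opening: 0.372
```

{"api": "move_arm", "payload": {"targets": [[[0, 0, 0, 0, 0, 0, 0.1], [0, 0, 0, 0, 0, 0, 0.1]]]}}

```text
clock: 9.85
tool_pos: [0.6706, -0.125, 0.1417]
eef_rot: [0.709, 0.636, 0.2, 0.227]
contact_force: [2.5, 0.2, -3.8]
opening: 0.272
```

{"api": "move_arm", "payload": {"targets": [[[0, 0, 0, -0.015, 0.0016, 0, 0.1], [0, 0, 0, -0.03, 0.0032, 0, 0.1], [0, 0, 0, -0.03, 0.0032, 0, 0.1], [0, 0, 0, -0.03, 0.0032, 0, 0.1], [0, 0, 0, -0.025, 0.0026, 0, 0.1]]]}}

```text
clock: 10.35
tool_pos: [0.5413, -0.1108, 0.1417]
eef_rot: [0.71, 0.634, 0.203, 0.228]
contact_force: [3.4, -0.4, -8.2]
opening: 0.269
```

{"api": "move_arm", "payload": {"targets": [[[0, 0, 0, -0.015, 0.0016, 0, 0.1], [0, 0, 0, -0.008, 0.0008, 0, 0.1], [0, 0, 0, 0, 0, 0, 0.1]]]}}

```text
clock: 10.65
tool_pos: [0.5261, -0.1091, 0.1438]
eef_rot: [0.71, 0.631, 0.208, 0.234]
contact_force: [-2.7, -1.6, -1.5]
opening: 0.268
```

{"api": "move_arm", "payload": {"targets": [[[0, 0, 0, 0, 0, 0, 0.4], [0, 0, 0, 0, 0, 0, 0.4], [0, 0, 0, -0.023, 0.002, 0.033, 0.4], [0, 0, 0, -0.023, 0.002, 0.033, 0.4], [0, 0, 0, -0.01, 0.01, 0.03, 0.4]]]}}

```text
clock: 11.15
tool_pos: [0.4703, -0.0937, 0.2377]
eef_rot: [0.712, 0.631, 0.207, 0.23]
contact_force: [0.3, 0.7, 0.8]
opening: 0.4
```

```bash
cat >> h.py <<'E'
def jaw(deg): a=np.radians(deg); return np.array([np.cos(a),np.sin(a),0])
E
python3 - <<'E'
from h import *
st(); plan(tgt(jaw(46)),[.438,.206,.12],8)
s=r.snapshot('side'); cv2.imwrite('pics/s6.png',cv2.resize(s['frame'][110:390,130:410],(560,560))[:,:,::-1])
E
```

```text
t 11.15 p [ 0.4703 -0.0937  0.2377] q [0.712 0.631 0.207 0.23 ] F [0.3 0.7 0.8] op 0.4 j [ 0.65  0.61 -0.9   2.56  2.3   0.74 -0.8 ]
rot [ 0.27   0.58  -0.626] deg 51.3
per row [ 0.0337  0.0725 -0.0783]
dp [-0.0323  0.2997 -0.1177]
```

View pics/s6.png

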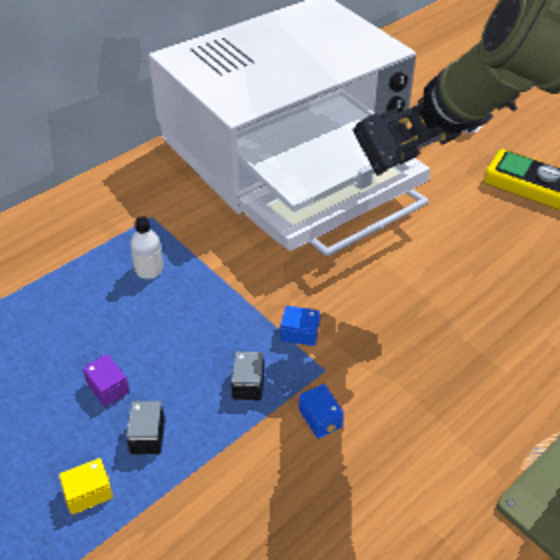

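{"api": "move_arm", "payload": {"targets": [[[0.0337, 0.0725, -0.0783, 0.005, 0.035, 0, 0], [0.0337, 0.0725, -0.0783, 0.005, 0.035, 0, 0], [0.0337, 0.0725, -0.0783, 0, 0.035, 0, 0], [0.0337, 0.0725, -0.0783, 0, 0.035, 0, 0], [0.0337, 0.0725, -0.0783, 0, 0.035, 0, 0]]]}}

```text
clock: 11.7
tool_pos: [0.4759, 0.0405, 0.2419]
eef_rot: [0.839, 0.521, 0.099, 0.124]
contact_force: [-0.2, -0.7, -0.6]
opening: 0.003
```

```bash
python3 - <<'E'
from h import *
st(); plan(tgt(jaw(46)),[.438,.206,.12],4)
E
```

```text
t 11.7 p [0.4759 0.0405 0.2419] q [0.839 0.521 0.099 0.124] F [-0.2 -0.7 -0.6] op 0.003 j [ 0.15  0.51 -0.68  2.24  1.19  0.58 -0.38]
rot [ 0.151  0.282 -0.306] deg 25.4
per row [ 0.0378  0.0705 -0.0766]
dp [-0.0379  0.1655 -0.1219]
```

{"api": "move_arm", "payload": {"targets": [[[0.038, 0.0705, -0.0766, -0.009, 0.041, -0.01, 0], [0.038, 0.0705, -0.0766, -0.009, 0.041, -0.01, 0], [0.038, 0.0705, -0.0766, -0.009, 0.041, -0.015, 0], [0.038, 0.0705, -0.0766, -0.009, 0.041, -0.02, 0], [0, 0, 0, 0, 0, 0, 0]]]}}

```text
clock: 12.2
tool_pos: [0.4379, 0.2157, 0.1874]
eef_rot: [0.922, 0.387, -0.003, -0.006]
contact_force: [-0.3, -0.3, 0.7]
opening: 0.004
```

```bash
cat > lids.py <<'E'
from h import *
def seg(n,near):
    s=r.snapshot(n); f=s['frame'].astype(int)
    for p in near:
        c=proj(s,p)[0].astype(int); w=70 if n=='wrist' else 16
        y0=max(c[1]-w,0);x0=max(c[0]-w,0); sub=f[y0:c[1]+w,x0:c[0]+w]
        m=((np.ptp(sub,axis=2)<25)&(sub.mean(2)>75)).astype(np.uint8)
        n_,l,stt,cc=cv2.connectedComponentsWithStats(m)
        for i in range(1,n_):
            if stt[i][4]<100: continue
            ys,xs=np.where(l==i); q=cv2.minAreaRect(np.c_[xs,ys].astype(np.float32)); bp=cv2.boxPoints(q)+[x0,y0]
            P=np.array([ray(s,b,p[2]) for b in bp]); e=P[1]-P[0]; e2=P[2]-P[1]
            print(n,'px',(np.array(q[0])+[x0,y0]).round(),stt[i][4],'P',P.mean(0).round(4),*['%.4f@%.1f'%(np.linalg.norm(v),np.degrees(np.arctan2(v[1],v[0]))) for v in(e,e2)])
    return s
E
python3 - <<'E'
from lids import *
st(); plan(tgt(jaw(46)),[.438,.206,.12],2)
s=seg('wrist',[(.438,.206,.042)]); cv2.imwrite('pics/w7.png',s['frame'][:,:,::-1])
E
```

```text
t 12.2 p [0.4379 0.2157 0.1874] q [ 0.922  0.387 -0.003 -0.006] F [-0.3 -0.3  0.7] op 0.004 j [-0.07  0.72 -0.78  2.01  0.75  0.72 -0.52]
rot [-0.008 -0.009  0.008] deg 0.8
per row [-0.0041 -0.0046  0.0039]
dp [ 0.0001 -0.0097 -0.0674]
wrist px [272. 196.] 2099 P [0.4327 0.2113 0.042 ] 0.0367@45.6 0.0492@-43.7
```

View pics/w7.png

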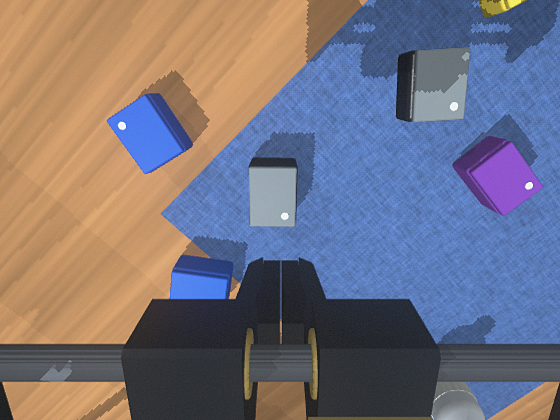

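{"api": "move_arm", "payload": {"targets": [[[0, 0, 0, -0.005, -0.0045, -0.04, 0], [0, 0, 0, 0, 0, -0.045, 0], [0, 0, 0, 0, 0, -0.03, 0], [0, 0, 0, 0, 0, -0.008, 0], [0, 0, 0, 0, 0, -0.003, 0]]]}}

```text
clock: 12.75
tool_pos: [0.4337, 0.2023, 0.0612]
eef_rot: [0.921, 0.389, -0.0, 0.0]
contact_force: [-0.7, -0.1, -0.1]
opening: 0.004
```

{"api": "move_arm", "payload": {"targets": [[[0, 0, 0, 0, 0.009, 0, 0], [0, 0, 0, 0, 0, -0.004, 0], [0, 0, 0, 0, 0, -0.003, 0], [0, 0, 0, 0, 0, -0.003, 0], [0, 0, 0, 0, 0, -0.003, 0]]]}}

```text
clock: 13.25
tool_pos: [0.4352, 0.211, 0.0509]
eef_rot: [0.921, 0.389, 0.002, 0.001]
contact_force: [-1.6, -1.5, 9.0]
opening: 0.006
```

Pressing (9 N). Continue until solid.

{"api": "move_arm", "payload": {"targets": [[[0, 0, 0, 0, 0, -0.003, 0], [0, 0, 0, 0, 0, -0.003, 0], [0, 0, 0, 0, 0, -0.003, 0], [0, 0, 0, 0, 0, -0.003, 0]]]}}

```text
clock: 13.65
tool_pos: [0.4351, 0.211, 0.0471]
eef_rot: [0.921, 0.39, 0.007, 0.002]
contact_force: [-5.3, -4.0, 37.3]
opening: 0.003
```

{"api": "move_arm", "payload": {"targets": [[[0, 0, 0, 0, 0, 0.02, 0.5], [0, 0, 0, -0.001, 0, 0.015, 0.8], [0, 0, 0, 0, 0, 0, 0.8], [0, 0, 0, 0, 0, 0, 0.8], [0, 0, 0, 0, 0, 0, 0.8]]]}}

```text
clock: 14.15
tool_pos: [0.4345, 0.2108, 0.0841]
eef_rot: [0.921, 0.39, 0.008, 0.003]
contact_force: [-0.3, 0.3, -0.2]
opening: 0.436
```

```bash
python3 - <<'E'
from lids import *
st(); plan(tgt(jaw(46)),[.433,.211,.0155],1)
seg('wrist',[(.433,.211,.036),(.46,.353,.042)])
E
```

```text
t 14.15 p [0.4345 0.2108 0.0841] q [0.921 0.39  0.008 0.003] F [-0.3  0.3 -0.2] op 0.436 j [-0.24  0.85 -0.52  2.12  1.07  0.45 -0.81]
rot [-0.001  0.018  0.001] deg 1.0
per row [-0.001   0.0179  0.0007]
dp [-0.0015  0.0002 -0.0686]
wrist px [278. 241.] 1403 P [0.4332 0.2111 0.036 ] 0.0503@134.1 0.0373@45.8
wrist px [524.  79.] 6633 P [0.4518 0.3505 0.042 ] 0.0309@46.1 0.0521@-29.8
```

{"api": "move_arm", "payload": {"targets": [[[0, 0.018, 0, -0.001, 0, 0, 0.8], [0, 0, 0, 0, 0, 0, 0.8], [0, 0, 0, 0, 0, -0.03, 0.8], [0, 0, 0, 0, 0, -0.025, 0.8], [0, 0, 0, 0, 0, -0.008, 0.8]]]}}

```text
clock: 14.7
tool_pos: [0.4334, 0.211, 0.0173]
eef_rot: [0.921, 0.39, -0.0, -0.001]
contact_force: [0.6, 0.4, 0.3]
opening: 0.8
```

{"api": "move_arm", "payload": {"targets": [[[0, 0, 0, 0, 0, -0.002, 0.2], [0, 0, 0, 0, 0, 0, 0.2], [0, 0, 0, 0, 0, 0, 0.2], [0, 0, 0, 0, 0, 0, 0.2], [0, 0, 0, 0, 0, 0, 0.2]]], "force": 25}}

```text
clock: 15.2
tool_pos: [0.4324, 0.2111, 0.0143]
eef_rot: [0.921, 0.39, -0.001, -0.001]
contact_force: [0.5, -0.3, -0.8]
opening: 0.451
```

{"api": "move_arm", "payload": {"targets": [[[0, 0, 0, 0, 0, 0.04, 0.2], [0, 0, 0, 0, 0, 0.05, 0.2], [0, 0, 0, 0, 0, 0.05, 0.2], [0, 0, 0, 0, 0, 0.05, 0.2], [0, 0, 0, 0, 0, 0.03, 0.2]]]}}

```text
clock: 15.7
tool_pos: [0.4283, 0.2085, 0.2375]
eef_rot: [0.92, 0.392, -0.007, -0.001]
contact_force: [1.2, 0.1, -1.6]
opening: 0.451
```

```bash
python3 - <<'E'
from h import *
st(); C=np.array([.642,-.121,.116])
T=C-.05*hd+.055*lf; print(T); plan(tgt(lf),T+[0,0,.0155+.09],9)
E
```

```text
t 15.7 p [0.4283 0.2085 0.2375] q [ 0.92   0.392 -0.007 -0.001] F [ 1.2  0.1 -1.6] op 0.451 j [-0.04  0.63 -0.82  1.98  0.62  0.82 -0.41]
[ 0.59815973 -0.06097475  0.116     ]
rot [ 0.008 -0.011  0.659] deg 37.8
per row [ 0.0009 -0.0013  0.0732]
dp [ 0.1698 -0.2695 -0.016 ]
```

{"api": "move_arm", "payload": {"targets": [[[0.001, -0.001, 0.082, 0.019, -0.032, 0, 0.2], [0.001, -0.001, 0.082, 0.019, -0.032, 0, 0.2], [0.001, -0.001, 0.082, 0.019, -0.032, 0, 0.2], [0.001, -0.001, 0.082, 0.019, -0.032, 0, 0.2], [0.001, -0.001, 0.082, 0.019, -0.032, 0, 0.2]]]}}

```text
clock: 16.2
tool_pos: [0.5249, 0.0494, 0.2466]
eef_rot: [0.813, 0.582, 0.004, -0.002]
contact_force: [0.1, 0.4, -0.9]
opening: 0.454
```

{"api": "move_arm", "payload": {"targets": [[[0.001, -0.001, 0.082, 0.019, -0.032, 0, 0.2], [0.001, -0.001, 0.082, 0.019, -0.032, 0, 0.2], [0.001, -0.001, 0.082, 0.019, -0.032, 0, 0.2], [0, 0, 0, 0.01, -0.01, 0, 0.2], [0, 0, 0, 0, 0, 0, 0.2]]]}}

```text
clock: 16.7
tool_pos: [0.5933, -0.0715, 0.2455]
eef_rot: [0.736, 0.677, 0.003, -0.001]
contact_force: [0.3, 0.6, -1.0]
opening: 0.453
```

```bash
python3 - <<'E'
from h import *
st(); C=np.array([.642,-.121,.116])
T=C-.05*hd+.055*lf; plan(tgt(lf),T+[0,0,.0143],1)
s=r.snapshot('wrist'); cv2.imwrite('pics/w8.png',s['frame'][:,:,::-1])
E
```

```text
t 16.7 p [ 0.5933 -0.0715  0.2455] q [ 0.736  0.677  0.003 -0.001] F [ 0.3  0.6 -1. ] op 0.453 j [ 0.57  0.83 -1.02  1.64  0.77  1.12  0.83]
rot [-0.006  0.003 -0.024] deg 1.4
per row [-0.0059  0.0033 -0.0242]
dp [ 0.0048  0.0105 -0.1152]
```

View pics/w8.png

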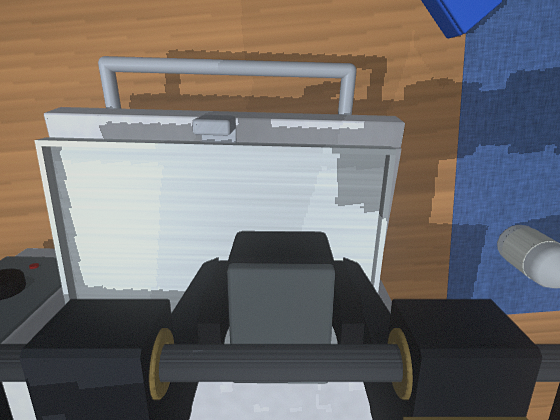

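```bash
python3 - <<'E'
from h import *
s=r.snapshot('wrist')
print('tab',ray(s,(214,127),.146)); a=ray(s,(400,146),.126);b=ray(s,(38,141),.126); print(a,b,(a+b)/2,np.linalg.norm(a-b)); print('tab->c',ray(s,(214,127),.146)+.114*hd)
E
```

```text
tab [ 0.53115621 -0.10681109  0.146     ]
[0.55659925 0.01687738 0.126     ] [ 0.53258996 -0.23275049  0.126     ] [ 0.54459461 -0.10793655  0.126     ] 0.25077982265868215
tab->c [ 0.64450424 -0.11898582  0.146     ]
```

{"api": "move_arm", "payload": {"targets": [[[-0.006, 0.003, -0.024, 0.005, 0.011, -0.02, 0.2], [0, 0, 0, 0, 0, -0.035, 0.2], [0, 0, 0, 0, 0, -0.03, 0.2], [0, 0, 0, 0, 0, -0.014, 0.2], [0, 0, 0, 0, 0, 0, 0.2]]]}}

```text
clock: 17.3
tool_pos: [0.5939, -0.0492, 0.1475]
eef_rot: [0.739, 0.674, 0.001, -0.0]
contact_force: [-0.7, -0.2, -1.1]
opening: 0.449
```

{"api": "move_arm", "payload": {"targets": [[[0, 0, 0, 0.004, -0.007, -0.006, 0.2], [0, 0, 0, 0, 0, -0.006, 0.2], [0, 0, 0, 0, 0, -0.003, 0.2], [0, 0, 0, 0, 0, -0.002, 0.2]]]}}

```text
clock: 17.7
tool_pos: [0.6001, -0.0554, 0.1335]
eef_rot: [0.738, 0.674, 0.004, 0.001]
contact_force: [0.8, 0.6, -2.1]
opening: 0.453
```

{"api": "move_arm", "payload": {"targets": [[[0, 0, 0, 0, 0, -0.002, 0.2], [0, 0, 0, 0, 0, -0.002, 0.2], [0, 0, 0, 0, 0, -0.002, 0.2]]]}}

```text
clock: 18.0
tool_pos: [0.6015, -0.0554, 0.1299]
eef_rot: [0.739, 0.674, 0.005, 0.003]
contact_force: [-2.4, -3.2, 19.3]
opening: 0.451
```

{"api": "move_arm", "payload": {"targets": [[[0, 0, 0, 0, 0, 0.001, 0.6], [0, 0, 0, 0, 0, 0, 0.6], [0, 0, 0, 0, 0, 0, 0.6], [0, 0, 0, 0, 0, 0.03, 0.6], [0, 0, 0, 0, 0, 0.05, 0.6]]]}}

```text
clock: 18.5
tool_pos: [0.5982, -0.0567, 0.2072]
eef_rot: [0.739, 0.674, 0.001, -0.0]
contact_force: [1.1, 0.1, 0.3]
opening: 0.597
```

{"api": "move_arm", "payload": {"targets": [[[0, 0, 0, -0.01, 0.02, 0.03, 0], [0, 0, -0.05, -0.025, 0.035, 0.02, 0], [0, 0, -0.08, -0.025, 0.035, 0, 0], [0, 0, -0.08, -0.025, 0.035, 0, 0], [0, 0, -0.08, -0.02, 0.04, 0, 0]]]}}

```text
clock: 19.0
tool_pos: [0.4955, 0.1079, 0.264]
eef_rot: [0.836, 0.549, 0.006, 0.003]
contact_force: [1.5, 1.2, -0.0]
opening: 0.171
```

{"api": "move_arm", "payload": {"targets": [[[0, 0, -0.08, -0.015, 0.045, 0, 0], [0, 0, -0.08, -0.01, 0.045, 0, 0], [0, 0, -0.08, -0.01, 0.045, 0, 0], [0, 0, -0.08, 0, 0.045, 0, 0], [0, 0, -0.05, 0, 0.03, 0, 0]]]}}

```text
clock: 19.5
tool_pos: [0.4539, 0.3266, 0.2648]
eef_rot: [0.925, 0.38, 0.005, 0.004]
contact_force: [0.7, 0.5, -0.2]
opening: 0.005
```

```bash
python3 - <<'E'
from lids import *
st(); plan(tgt(jaw(46)),[.46,.353,.06],1)
s=seg('wrist',[(.46,.353,.042)])
t=seg('top',[(.433,.211,.036)]); 
c=t['frame'][100:300,90:390]
cv2.imwrite('pics/w9.png',np.vstack([cv2.resize(s['frame'],(400,300)),cv2.resize(c,(400,267))])[:,:,::-1])
E
```

```text
t 19.5 p [0.4539 0.3266 0.2648] q [0.925 0.38  0.005 0.004] F [ 0.7  0.5 -0.2] op 0.005 j [-0.25  0.68 -0.8   1.74  0.59  0.98 -0.51]
rot [0.004 0.012 0.023] deg 1.5
per row [0.0044 0.0125 0.023 ]
dp [ 0.0061  0.0264 -0.2048]
wrist px [305. 150.] 1361 P [0.4582 0.3581 0.042 ] 0.0374@48.6 0.0498@-39.1
```

View pics/w9.png

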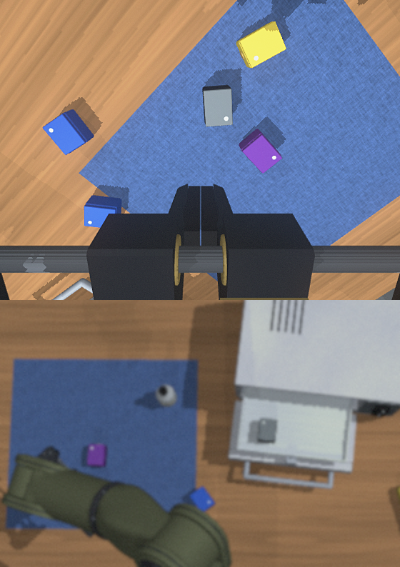

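{"api": "move_arm", "payload": {"targets": [[[0.004, 0.012, 0.08, 0.004, 0.016, -0.045, 0], [0, 0, 0, 0, 0.016, -0.048, 0], [0, 0, 0, 0, 0, -0.048, 0], [0, 0, 0, 0, 0, -0.04, 0], [0, 0, 0, 0, 0, -0.01, 0]]]}}

```text
clock: 20.1
tool_pos: [0.4593, 0.3608, 0.0703]
eef_rot: [0.907, 0.421, 0.004, -0.002]
contact_force: [-0.1, -0.2, 0.4]
opening: 0.006
```

```bash
python3 - <<'E'
from h import *
st(); plan(tgt(jaw(49.5)),[.458,.358,.056],1)
E
```

```text
t 20.1 p [0.4593 0.3608 0.0703] q [ 0.907  0.421  0.004 -0.002] F [-0.1 -0.2  0.4] op 0.006 j [-0.4   0.96 -0.62  1.81  0.89  0.66 -0.68]
rot [-0.007  0.006 -0.006] deg 0.6
per row [-0.0066  0.006  -0.0059]
dp [-0.0013 -0.0028 -0.0143]
```

{"api": "move_arm", "payload": {"targets": [[[0, 0, 0, -0.001, -0.003, -0.01, 0], [0, 0, 0, 0, 0, -0.006, 0], [0, 0, 0, 0, 0, -0.003, 0], [0, 0, 0, 0, 0, -0.003, 0], [0, 0, 0, 0, 0, -0.003, 0]]]}}

```text
clock: 20.6
tool_pos: [0.4584, 0.3559, 0.0508]
eef_rot: [0.907, 0.42, 0.005, -0.001]
contact_force: [-3.3, -2.9, 8.0]
opening: 0.005
```

{"api": "move_arm", "payload": {"targets": [[[0, 0, 0, 0, 0, -0.003, 0], [0, 0, 0, 0, 0, -0.003, 0], [0, 0, 0, 0, 0, -0.003, 0]]]}}

```text
clock: 20.9
tool_pos: [0.4584, 0.3559, 0.0491]
eef_rot: [0.907, 0.42, 0.007, -0.001]
contact_force: [-3.0, -2.3, 8.4]
opening: 0.004
```

{"api": "move_arm", "payload": {"targets": [[[0, 0, 0, 0, 0, -0.003, 0], [0, 0, 0, 0, 0, -0.003, 0], [0, 0, 0, 0, 0, -0.003, 0]]]}}

```text
clock: 21.2
tool_pos: [0.4584, 0.3559, 0.0475]
eef_rot: [0.908, 0.42, 0.01, -0.001]
contact_force: [-2.5, -3.2, 11.5]
opening: 0.003
```

{"api": "move_arm", "payload": {"targets": [[[0, 0, 0, 0, 0, -0.003, 0], [0, 0, 0, 0, 0, -0.003, 0]]]}}

```text
clock: 21.4
tool_pos: [0.4583, 0.3559, 0.0475]
eef_rot: [0.908, 0.42, 0.011, -0.001]
contact_force: [-3.8, -3.8, 13.1]
opening: 0.005
```

{"api": "move_arm", "payload": {"targets": [[[0, 0, 0, 0, 0, -0.008, 0], [0, 0, 0, 0, 0, -0.008, 0]]]}}

```text
clock: 21.6
tool_pos: [0.4582, 0.3559, 0.0469]
eef_rot: [0.908, 0.419, 0.016, 0.001]
contact_force: [-13.8, -15.5, 64.2]
opening: 0.002
```

Solid at 64 N; home. Now pick it.

{"api": "move_arm", "payload": {"targets": [[[0, 0, 0, 0, 0, 0.02, 0.65], [0, 0, 0, 0, 0, 0.018, 0.65], [0, 0, 0, 0, 0, 0, 0.65], [0, 0, 0, 0, 0, 0, 0.65], [0, 0, 0, 0, 0, 0, 0.65]]]}}

```text
clock: 22.1
tool_pos: [0.4621, 0.3582, 0.0968]
eef_rot: [0.908, 0.419, 0.024, -0.0]
contact_force: [-0.1, -0.2, -0.2]
opening: 0.432
```

```bash
python3 - <<'E'
from lids import *
st(); plan(tgt(jaw(49.5)),[.458,.357,.0155],1)
seg('wrist',[(.458,.357,.036)])
E
```

```text
t 22.1 p [0.4621 0.3582 0.0968] q [ 0.908  0.419  0.024 -0.   ] F [-0.1 -0.2 -0.2] op 0.432 j [-0.4   0.91 -0.62  1.84  0.89  0.65 -0.7 ]
rot [-0.02   0.044 -0.   ] deg 2.8
per row [-0.0204  0.044  -0.0003]
dp [-0.0041 -0.0012 -0.0813]
wrist px [272. 228.] 3063 P [0.4579 0.3587 0.036 ] 0.0374@50.0 0.0505@-38.0
```

{"api": "move_arm", "payload": {"targets": [[[-0.02, 0.044, 0.02, -0.004, 0, 0, 0.68], [0, 0, 0, 0, 0, 0, 0.68], [0, 0, 0, 0, 0, -0.035, 0.68], [0, 0, 0, 0, 0, -0.03, 0.68], [0, 0, 0, 0, 0, -0.01, 0.68]]]}}

```text
clock: 22.65
tool_pos: [0.4581, 0.358, 0.0177]
eef_rot: [0.904, 0.427, 0.0, -0.001]
contact_force: [-0.6, -0.3, 0.8]
opening: 0.68
```

```bash
python3 - <<'E'
from h import *
st(); plan(tgt(jaw(51)),[.458,.3585,.0155],1)
E
```

```text
t 22.65 p [0.4581 0.358  0.0177] q [ 0.904  0.427  0.    -0.001] F [-0.6 -0.3  0.8] op 0.68 j [-0.43  1.04 -0.55  1.82  0.96  0.58 -0.73]
rot [-0.001 -0.001  0.008] deg 0.4
per row [-0.0014 -0.0006  0.0076]
dp [-0.0001  0.0005 -0.0022]
```

{"api": "move_arm", "payload": {"targets": [[[0, 0, 0.007, 0, 0, -0.002, 0.2], [0, 0, 0, 0, 0, 0, 0.2], [0, 0, 0, 0, 0, 0, 0.2], [0, 0, 0, 0, 0, 0, 0.2], [0, 0, 0, 0, 0, 0, 0.2]]], "force": 25}}

```text
clock: 23.15
tool_pos: [0.4577, 0.3584, 0.0166]
eef_rot: [0.903, 0.431, 0.0, -0.001]
contact_force: [-0.1, 0.9, -2.0]
opening: 0.455
```

{"api": "move_arm", "payload": {"targets": [[[0, 0, 0, 0, 0, 0.04, 0.2], [0, 0, 0, 0, 0, 0.05, 0.2], [0, 0, 0, 0, 0, 0.05, 0.2], [0, 0, 0, 0, 0, 0.05, 0.2], [0, 0, 0, 0, 0, 0.03, 0.2]]]}}

```text
clock: 23.65
tool_pos: [0.4547, 0.355, 0.2401]
eef_rot: [0.902, 0.431, -0.004, 0.0]
contact_force: [0.2, 0.1, -1.6]
opening: 0.449
```

```bash
python3 - <<'E'
from h import *
st(); C=np.array([.6435,-.12,.116])
T=C-.05*hd-.055*lf; print(T); plan(tgt(lf),T+[0,0,.0145+.09],10)
E
```

```text
t 23.65 p [0.4547 0.355  0.2401] q [ 0.902  0.431 -0.004  0.   ] F [ 0.2  0.1 -1.6] op 0.449 j [-0.29  0.75 -0.81  1.7   0.63  0.98 -0.44]
[ 0.58791218 -0.16934566  0.116     ]
rot [ 0.006 -0.005  0.572] deg 32.8
per row [ 0.0006 -0.0005  0.0572]
dp [ 0.1332 -0.5244 -0.0196]
```

{"api": "move_arm", "payload": {"targets": [[[0, 0, 0.055, 0.012, -0.044, 0, 0.2], [0, 0, 0.055, 0.012, -0.044, 0, 0.2], [0, 0, 0.055, 0.012, -0.044, 0, 0.2], [0, 0, 0.055, 0.012, -0.044, 0, 0.2], [0, 0, 0.055, 0.012, -0.044, 0, 0.2]]]}}

```text
clock: 24.15
tool_pos: [0.5143, 0.1401, 0.2515]
eef_rot: [0.827, 0.562, 0.007, -0.003]
contact_force: [1.3, -0.6, -2.2]
opening: 0.453
```

{"api": "move_arm", "payload": {"targets": [[[0, 0, 0.055, 0.012, -0.044, 0, 0.2], [0, 0, 0.055, 0.012, -0.044, 0, 0.2], [0, 0, 0.055, 0.012, -0.044, 0, 0.2], [0, 0, 0.055, 0.012, -0.044, 0, 0.2], [0, 0, 0.055, 0.012, -0.044, 0, 0.2]]]}}

```text
clock: 24.65
tool_pos: [0.5749, -0.091, 0.2545]
eef_rot: [0.739, 0.674, 0.007, -0.002]
contact_force: [0.8, 0.5, -0.5]
opening: 0.446
```

```bash
python3 - <<'E'
from h import *
st(); C=np.array([.6435,-.12,.116])
T=C-.05*hd-.055*lf; plan(tgt(lf),T+[0,0,.0166],1)
E
```

```text
t 24.65 p [ 0.5749 -0.091   0.2545] q [ 0.739  0.674  0.007 -0.002] F [ 0.8  0.5 -0.5] op 0.446 j [ 0.64  0.81 -1.04  1.68  0.76  1.11  0.85]
rot [-0.012  0.008 -0.016] deg 1.2
per row [-0.012   0.008  -0.0158]
dp [ 0.013  -0.0784 -0.1219]
```

{"api": "move_arm", "payload": {"targets": [[[-0.012, 0.008, -0.016, 0.007, -0.04, 0, 0.2], [0, 0, 0, 0.006, -0.038, 0, 0.2], [0, 0, 0, 0, -0.002, -0.03, 0.2], [0, 0, 0, 0, 0, -0.035, 0.2], [0, 0, 0, 0, 0, -0.02, 0.2]]]}}

```text
clock: 25.15
tool_pos: [0.5897, -0.1881, 0.1709]
eef_rot: [0.751, 0.661, 0.0, 0.006]
contact_force: [0.1, 0.2, -0.9]
opening: 0.45
```

```bash
python3 - <<'E'
from h import *
st(); C=np.array([.6435,-.12,.116])
T=C-.05*hd-.055*lf; plan(tgt(lf),T+[0,0,.0166],1)
s=r.snapshot('wrist'); cv2.imwrite('pics/w10.png',s['frame'][:,:,::-1])
E
```

```text
t 25.15 p [ 0.5897 -0.1881  0.1709] q [0.751 0.661 0.    0.006] F [ 0.1  0.2 -0.9] op 0.45 j [ 0.72  0.94 -0.95  1.65  0.89  1.03  0.91]
rot [0.009 0.008 0.02 ] deg 1.4
per row [0.0087 0.0083 0.0203]
dp [-0.0018  0.0188 -0.0383]
```

View pics/w10.png

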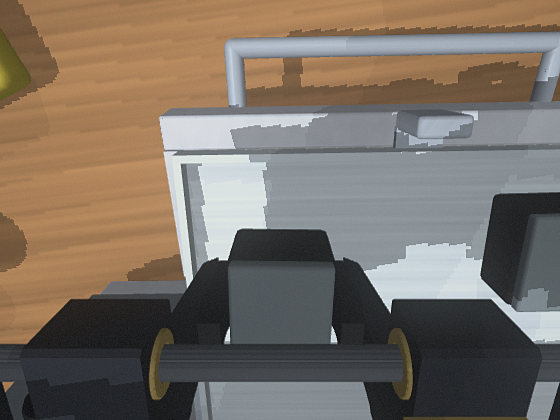

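{"api": "move_arm", "payload": {"targets": [[[0.009, 0.008, 0.02, 0, 0.014, -0.015, 0.2], [0, 0, 0, 0, 0, -0.015, 0.2], [0, 0, 0, 0, 0, -0.006, 0.2], [0, 0, 0, 0, 0, -0.002, 0.2]]]}}

```text
clock: 25.6
tool_pos: [0.5895, -0.1716, 0.1306]
eef_rot: [0.743, 0.67, -0.0, -0.001]
contact_force: [-1.5, -0.2, 14.3]
opening: 0.455
```

{"api": "move_arm", "payload": {"targets": [[[0, 0, 0, 0, 0, 0, 0.62], [0, 0, 0, 0, 0, 0, 0.62], [0, 0, 0, 0, 0, 0, 0.62], [0, 0, 0, 0, 0, 0.03, 0.62], [0, 0, 0, 0, 0, 0.05, 0.62]]]}}

```text
clock: 26.1
tool_pos: [0.5873, -0.1718, 0.2086]
eef_rot: [0.742, 0.67, -0.003, -0.004]
contact_force: [0.4, 0.5, 1.7]
opening: 0.62
```

{"api": "move_arm", "payload": {"targets": [[[0, 0, 0, -0.03, 0.01, 0.04, 0.62], [0, 0, 0, -0.03, 0.02, 0.03, 0.62], [0, 0, 0, -0.03, 0.02, 0, 0.62], [0, 0, 0, -0.02, 0, 0, 0.62], [0, 0, 0, 0, 0, 0, 0.62]]]}}

```text
clock: 26.6
tool_pos: [0.4786, -0.1185, 0.2886]
eef_rot: [0.743, 0.67, 0.003, 0.003]
contact_force: [-0.3, -1.0, -0.4]
opening: 0.621
```

```bash
python3 - <<'E'
from lids import *
st(); s=r.snapshot('wrist'); t=r.snapshot('top'); u=r.snapshot('side')
def rs(f,w,h): return cv2.resize(f,(w,h))
cv2.imwrite('pics/w11.png',np.hstack([rs(s['frame'],400,300),rs(t['frame'][150:250,240:373],400,300)])[:,:,::-1])
plan(tgt(lf,np.radians(35)),[.473,-.10,.22],5)
E
```

```text
t 26.6 p [ 0.4786 -0.1185  0.2886] q [0.743 0.67  0.003 0.003] F [-0.3 -1.  -0.4] op 0.621 j [ 0.81  0.66 -1.12  1.89  0.7   1.04  0.87]
rot [-0.067 -0.598 -0.002] deg 34.5
per row [-0.0134 -0.1196 -0.0005]
dp [-0.0086  0.0188 -0.068 ]
```

View pics/w11.png

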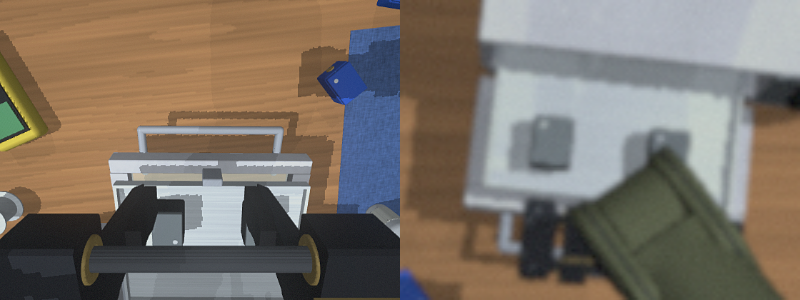

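{"api": "move_arm", "payload": {"targets": [[[-0.0134, -0.12, 0, 0.002, 0.002, -0.01, 0.6], [-0.0134, -0.12, 0, 0.002, 0.002, -0.01, 0.6], [-0.0134, -0.12, 0, 0.002, 0.002, -0.01, 0.6], [-0.0134, -0.12, 0, 0.002, 0.002, -0.01, 0.6], [-0.0134, -0.12, 0, 0.002, 0.002, -0.01, 0.6]]]}}

```text
clock: 27.25
tool_pos: [0.5014, -0.1266, 0.2511]
eef_rot: [0.73, 0.643, 0.14, 0.183]
contact_force: [0.5, 0.0, -0.2]
opening: 0.591
```

```bash
python3 - <<'E'
from h import *
st(); plan(tgt(lf,np.radians(35)),[.492,-.105,.193],1)
E
```

```text
t 27.25 p [ 0.5014 -0.1266  0.2511] q [0.73  0.643 0.14  0.183] F [ 0.5  0.  -0.2] op 0.591 j [ 0.72  0.56 -0.88  2.29  1.64  0.5  -0.05]
rot [ 0.013 -0.15   0.029] deg 8.8
per row [ 0.0134 -0.1502  0.0291]
dp [-0.0094  0.0216 -0.0581]
```

{"api": "move_arm", "payload": {"targets": [[[0.006, -0.08, 0.015, -0.006, 0.011, -0.015, 0.6], [0.006, -0.08, 0.015, -0.006, 0.011, -0.015, 0.6], [0, 0, 0, 0, 0, -0.015, 0.6], [0, 0, 0, 0, 0, 0, 0.6]]]}}

```text
clock: 27.65
tool_pos: [0.494, -0.1147, 0.2097]
eef_rot: [0.716, 0.639, 0.179, 0.217]
contact_force: [0.2, 0.6, -0.9]
opening: 0.601
```

```bash
python3 - <<'E'
from h import *
st(); plan(tgt(lf,np.radians(35)),[.526,-.109,.142],1)
s=r.snapshot('wrist'); print(r.find_in(s,'tray_tab'), proj(s,[.529,-.109,.146]))
E
```

```text
t 27.65 p [ 0.494  -0.1147  0.2097] q [0.716 0.639 0.179 0.217] F [ 0.2  0.6 -0.9] op 0.601 j [ 0.73  0.73 -1.    2.46  2.11  0.77 -0.53]
rot [ 0.017 -0.043  0.014] deg 2.8
per row [ 0.0165 -0.0435  0.0143]
dp [ 0.032   0.0057 -0.0677]
[{'centre': [237.2, 290.6], 'score': 0.88}] [[298.08955469 219.65154219]]
```

{"api": "move_arm", "payload": {"targets": [[[0.016, -0.043, 0.014, 0.01, 0.004, -0.02, 0.6], [0, 0, 0, 0.011, 0, -0.02, 0.6], [0, 0, 0, 0.01, 0, -0.018, 0.6], [0, 0, 0, 0, 0, 0, 0.6]]]}}

```text
clock: 28.15
tool_pos: [0.5322, -0.1131, 0.156]
eef_rot: [0.71, 0.634, 0.203, 0.231]
contact_force: [0.2, 0.7, -0.6]
opening: 0.603
```

{"api": "move_arm", "payload": {"targets": [[[0, 0, 0, -0.003, 0.003, -0.009, 0.6], [0, 0, 0, -0.002, 0.001, -0.005, 0.1], [0, 0, 0, 0, 0, 0, 0.1], [0, 0, 0, 0, 0, 0, 0.1], [0, 0, 0, 0, 0, 0, 0.1]]], "force": 25}}

```text
clock: 28.65
tool_pos: [0.5295, -0.1095, 0.1465]
eef_rot: [0.709, 0.633, 0.204, 0.234]
contact_force: [1.6, -0.0, -7.9]
opening: 0.268
```

{"api": "move_arm", "payload": {"targets": [[[0, 0, 0, 0.007, -0.0008, 0, 0.1], [0, 0, 0, 0.014, -0.0015, 0, 0.1], [0, 0, 0, 0.018, -0.0019, 0, 0.1], [0, 0, 0, 0.018, -0.0019, 0, 0.1], [0, 0, 0, 0.018, -0.0019, 0, 0.1]]]}}

```text
clock: 29.15
tool_pos: [0.6023, -0.1175, 0.1465]
eef_rot: [0.709, 0.636, 0.201, 0.23]
contact_force: [-2.3, 1.4, -1.5]
opening: 0.268
```

{"api": "move_arm", "payload": {"targets": [[[0, 0, 0, 0.018, -0.0019, 0, 0.1], [0, 0, 0, 0.018, -0.0019, 0, 0.1], [0, 0, 0, 0.014, -0.0015, 0, 0.1], [0, 0, 0, 0.008, -0.0008, 0, 0.1], [0, 0, 0, 0, 0, 0, 0.1]]]}}

```text
clock: 29.65
tool_pos: [0.6628, -0.1241, 0.1466]
eef_rot: [0.709, 0.636, 0.201, 0.229]
contact_force: [1.5, 1.0, -3.9]
opening: 0.263
```

{"api": "move_arm", "payload": {"targets": [[[0, 0, 0, 0.005, -0.0005, 0, 0.1], [0, 0, 0, 0.005, -0.0005, 0, 0.1], [0, 0, 0, 0.004, 0, 0, 0.1]]]}}

```text
clock: 29.95
tool_pos: [0.6671, -0.1246, 0.1462]
eef_rot: [0.709, 0.639, 0.196, 0.225]
contact_force: [-18.3, -0.8, 15.6]
opening: 0.267
```

{"api": "move_arm", "payload": {"targets": [[[0, 0, 0, 0.004, 0, 0, 0.1], [0, 0, 0, 0.004, 0, 0, 0.1]]]}}

```text
clock: 30.15
tool_pos: [0.6672, -0.1246, 0.1462]
eef_rot: [0.709, 0.641, 0.193, 0.223]
contact_force: [-17.7, 0.1, 14.9]
opening: 0.269
```

{"api": "move_arm", "payload": {"targets": [[[0, 0, 0, -0.001, 0, 0, 0.45], [0, 0, 0, 0, 0, 0, 0.45], [0, 0, 0, -0.012, 0.001, 0.017, 0.45], [0, 0, 0, -0.025, 0.003, 0.035, 0.45], [0, 0, 0, -0.025, 0.003, 0.03, 0.45]]]}}

```text
clock: 30.65
tool_pos: [0.6044, -0.1198, 0.2283]
eef_rot: [0.71, 0.639, 0.192, 0.223]
contact_force: [1.0, -0.2, 0.6]
opening: 0.449
```

{"api": "move_arm", "payload": {"targets": [[[0, 0, 0, -0.045, 0.004, 0.01, 0.2], [0, 0, 0, -0.045, 0.004, 0, 0.2], [0, 0, 0, -0.02, 0.002, 0, 0.2]]]}}

```text
clock: 30.95
tool_pos: [0.4948, -0.1093, 0.2452]
eef_rot: [0.709, 0.638, 0.196, 0.229]
contact_force: [0.8, 0.3, -0.2]
opening: 0.214
```

```bash
python3 - <<'E'
from h import *
st(); s=r.snapshot('wrist'); u=r.snapshot('side')
print(r.find_in(s,'tray_tab'),r.find_in(u,'tray_tab'))
print('expected in: side top', proj(u,[.6675,-.124,.146]),'wrist',proj(s,[.6675,-.124,.146]))
cv2.imwrite('pics/w12.png',np.hstack([cv2.resize(s['frame'],(400,300)),cv2.resize(u['frame'][120:210,220:340],(400,300))])[:,:,::-1])
plan(tgt(lf),None)
E
```

```text
t 30.95 p [ 0.4948 -0.1093  0.2452] q [0.709 0.638 0.196 0.229] F [ 0.8  0.3 -0.2] op 0.214 j [ 0.76  0.64 -1.02  2.45  2.1   0.71 -0.52]
[{'centre': [266.1, 279.2], 'score': 0.75}] [{'centre': [170.3, 277.9], 'score': 0.97}, {'centre': [172.9, 361.3], 'score': 0.26}]
expected in: side top [[285.5712643  172.67368792]] wrist [[285.58070152 267.73493315]]
rot [ 0.08   0.609 -0.   ] deg 35.2
```

View pics/w12.png

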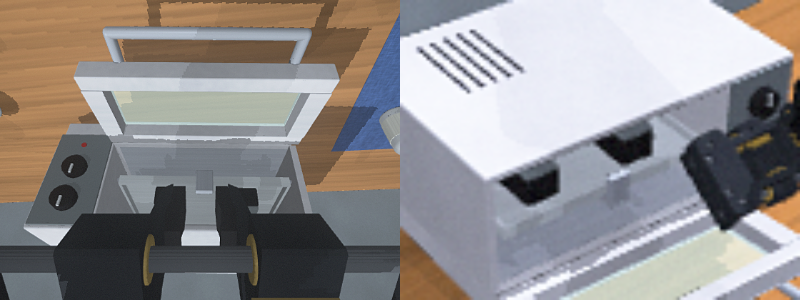

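```bash
python3 - <<'E'
from h import *
plan(tgt(hd),[.492,-.11,.16],12)
E
```

```text
rot [ 0.539  0.414 -1.517] deg 95.2
per row [ 0.0449  0.0345 -0.1264]
dp [-0.007  -0.0005 -0.0854]
```

{"api": "move_arm", "payload": {"targets": [[[0.045, 0.0345, -0.126, -0.002, 0, 0, 0.3], [0.045, 0.0345, -0.126, -0.002, 0, 0, 0.3], [0.045, 0.0345, -0.126, -0.002, 0, 0, 0.3], [0.045, 0.0345, -0.126, 0, 0, 0, 0.3], [0.045, 0.0345, -0.126, 0, 0, 0, 0.3]]]}}

```text
clock: 31.65
tool_pos: [0.5008, -0.1094, 0.246]
eef_rot: [0.912, 0.365, 0.125, 0.141]
contact_force: [0.1, -1.1, -0.1]
opening: 0.296
```

{"api": "move_arm", "payload": {"targets": [[[0.045, 0.0345, -0.126, 0, 0, 0, 0.3], [0.045, 0.0345, -0.126, 0, 0, 0, 0.3], [0.045, 0.0345, -0.126, 0, 0, 0, 0.3], [0.045, 0.0345, -0.126, 0, 0, 0, 0.3], [0.045, 0.0345, -0.126, 0, 0, 0, 0.3]]]}}

```text
clock: 32.15
tool_pos: [0.5125, -0.1062, 0.2487]
eef_rot: [0.998, 0.045, 0.04, 0.035]
contact_force: [-0.1, -0.2, 0.4]
opening: 0.308
```

```bash
python3 - <<'E'
from h import *
st();plan(tgt(hd),[.492,-.11,.12],2)
E
```

```text
t 32.15 p [ 0.5125 -0.1062  0.2487] q [0.998 0.045 0.04  0.035] F [-0.1 -0.2  0.4] op 0.308 j [ 0.62  0.65 -0.89  1.94  0.8   0.85 -0.61]
rot [ 0.075  0.077 -0.198] deg 12.9
per row [ 0.0376  0.0383 -0.0989]
dp [-0.0205 -0.0038 -0.1287]
```

{"api": "move_arm", "payload": {"targets": [[[0.0376, 0.0383, -0.099, -0.01, -0.002, -0.03, 0.3], [0.0376, 0.0383, -0.099, -0.01, -0.002, -0.04, 0.3], [0, 0, 0, -0.003, 0, -0.04, 0.3], [0, 0, 0, 0, 0, 0, 0.3]]]}}

```text
clock: 32.55
tool_pos: [0.5012, -0.1118, 0.1368]
eef_rot: [0.998, -0.063, 0.006, -0.002]
contact_force: [-0.2, -0.5, -0.1]
opening: 0.303
```

```bash
python3 - <<'E'
from h import *
st();plan(tgt(hd),[.492,-.11,.032],1)
s=r.snapshot('wrist'); cv2.imwrite('pics/w13.png',s['frame'][:,:,::-1])
E
```

```text
t 32.55 p [ 0.5012 -0.1118  0.1368] q [ 0.998 -0.063  0.006 -0.002] F [-0.2 -0.5 -0.1] op 0.303 j [ 0.56  0.82 -0.73  1.99  0.89  0.67 -0.87]
rot [-0.003  0.013  0.02 ] deg 1.4
per row [-0.0035  0.0128  0.0199]
dp [-0.0092  0.0018 -0.1048]
```

View pics/w13.png

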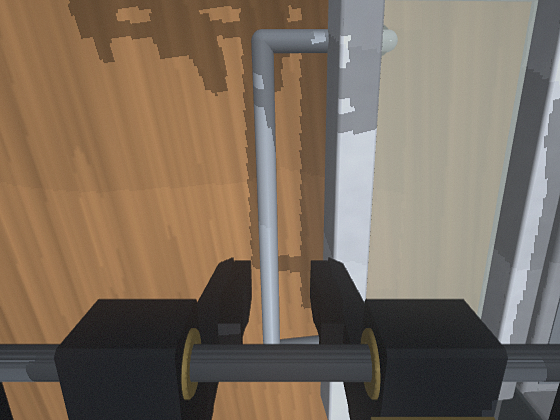

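```bash
python3 - <<'E'
from h import *
s=r.snapshot('wrist')
for uv in [(263,100),(268,250),(270,330)]: print(ray(s,uv,.035).round(4))
print(proj(s,[.492,-.11,.035]),proj(s,[.4817,-.209,.035]))
E
```

```text
[ 0.5021 -0.0365  0.035 ]
[ 0.491  -0.1395  0.035 ]
[ 0.4833 -0.2071  0.035 ]
[[263.54069601 211.36570879]] [[268.31081297 332.22536317]]
```

{"api": "move_arm", "payload": {"targets": [[[-0.003, 0.012, 0.02, -0.007, 0.002, -0.02, 0.27], [0, 0, 0, 0, 0, -0.04, 0.27], [0, 0, 0, 0, 0, -0.025, 0.27], [0, 0, 0, 0, 0, 0, 0.27]]]}}

```text
clock: 33.05
tool_pos: [0.5042, -0.1079, 0.0621]
eef_rot: [0.999, -0.053, 0.012, 0.0]
contact_force: [-3.4, 0.2, -2.1]
opening: 0.272
```

{"api": "move_arm", "payload": {"targets": [[[0, 0, 0, -0.005, 0, 0.012, 0.27], [0, 0.024, 0, -0.005, 0, 0.003, 0.27], [0, 0, 0, 0, 0, 0, 0.27]]]}}

```text
clock: 33.35
tool_pos: [0.4998, -0.1069, 0.0847]
eef_rot: [0.999, -0.052, 0.006, 0.001]
contact_force: [-0.2, -0.1, 0.8]
opening: 0.273
```

{"api": "move_arm", "payload": {"targets": [[[0, 0.012, -0.02, -0.006, 0, 0, 0.27], [0, 0, 0, 0, 0, 0, 0.27]]]}}

```text
clock: 33.55
tool_pos: [0.4963, -0.107, 0.0883]
eef_rot: [0.998, -0.063, 0.004, 0.001]
contact_force: [-0.4, -0.1, 0.3]
opening: 0.269
```

```bash
python3 - <<'E'
from h import *
st();plan(tgt(hd),[.494,-.11,.032],1)
s=r.snapshot('wrist'); f=s['frame']
for z in (.035,): print(proj(s,[.494,-.11,z]),proj(s,[.4983,-.07,z]))
# panel edge & bar profile along row of y=-.07
u,v=proj(s,[.4983,-.07,.035])[0].astype(int); print(v,f[v,200:400:4].mean(1).astype(int).tolist())
E
```

```text
t 33.55 p [ 0.4963 -0.107   0.0883] q [ 0.998 -0.063  0.004  0.001] F [-0.4 -0.1  0.3] op 0.269 j [ 0.5   0.88 -0.64  2.03  1.02  0.57 -1.  ]
rot [0.002 0.007 0.019] deg 1.2
per row [0.0023 0.0071 0.0194]
dp [-0.0023 -0.003  -0.0563]
[[278.51056271 245.61997071]] [[276.95625076 176.27197481]]
176 [126, 132, 135, 135, 129, 133, 137, 134, 129, 125, 130, 137, 137, 131, 128, 91, 86, 145, 172, 189, 126, 120, 128, 130, 131, 123, 117, 118, 121, 84, 87, 87, 90, 88, 93, 96, 88, 85, 84, 107, 146, 149, 154, 218, 223, 228, 155, 151, 151, 149]
```

{"api": "move_arm", "payload": {"targets": [[[0, 0.007, 0, -0.006, 0, -0.015, 0.27], [0, 0, 0, -0.001, 0, -0.015, 0.27], [0, 0, 0, 0, 0, 0, 0.27]]]}}

```text
clock: 33.9
tool_pos: [0.4911, -0.1072, 0.0591]
eef_rot: [0.998, -0.063, 0.003, 0.001]
contact_force: [0.3, -0.8, 0.3]
opening: 0.27
```

{"api": "move_arm", "payload": {"targets": [[[0, 0, 0, 0, 0, -0.013, 0.27], [0, 0, 0, 0, 0, -0.012, 0.27], [0, 0, 0, 0, 0, 0, 0.27]]]}}

```text
clock: 34.2
tool_pos: [0.4924, -0.1071, 0.0349]
eef_rot: [0.998, -0.063, 0.004, 0.001]
contact_force: [0.3, 1.1, -0.0]
opening: 0.271
```

{"api": "move_arm", "payload": {"targets": [[[0, 0, 0, 0, 0, -0.001, 0], [0, 0, 0, 0, 0, 0, 0], [0, 0, 0, 0, 0, 0, 0], [0, 0, 0, 0, 0, 0, 0]]], "force": 25}}

```text
clock: 34.6
tool_pos: [0.4949, -0.1071, 0.0352]
eef_rot: [0.998, -0.063, 0.006, 0.001]
contact_force: [2.0, -0.0, -5.7]
opening: 0.127
```

{"api": "move_arm", "payload": {"targets": [[[0, 0, 0, -0.001, 0, 0.025, 0], [0, 0, 0, 0.003, 0, 0.03, 0], [0, 0, 0, 0.008, -0.001, 0.03, 0]]]}}

```text
clock: 34.9
tool_pos: [0.5096, -0.1087, 0.1199]
eef_rot: [0.998, -0.062, 0.008, -0.0]
contact_force: [17.5, -5.3, -18.6]
opening: 0.124
```

{"api": "move_arm", "payload": {"targets": [[[0, 0, 0, 0.014, -0.002, 0.027, 0], [0, 0, 0, 0.019, -0.002, 0.023, 0], [0, 0, 0, 0.023, -0.003, 0.019, 0]]]}}

```text
clock: 35.2
tool_pos: [0.5631, -0.1147, 0.1906]
eef_rot: [0.998, -0.061, 0.005, -0.002]
contact_force: [2.7, 1.9, -17.8]
opening: 0.129
```

{"api": "move_arm", "payload": {"targets": [[[0, 0, 0, 0.026, -0.003, 0.016, 0], [0, 0, 0, 0.028, -0.003, 0.011, 0], [0, 0, 0, 0.022, -0.002, 0.006, 0]]]}}

```text
clock: 35.5
tool_pos: [0.628, -0.1217, 0.2238]
eef_rot: [0.998, -0.059, -0.009, -0.002]
contact_force: [-6.3, 0.1, -2.7]
opening: 0.124
```

{"api": "move_arm", "payload": {"targets": [[[0, 0, 0, 0.012, -0.001, 0.002, 0], [0, 0, 0, 0.009, -0.001, 0, 0], [0, 0, 0, 0.006, 0, 0, 0], [0, 0, 0, 0.004, 0, 0, 0]]]}}

```text
clock: 35.9
tool_pos: [0.648, -0.1239, 0.2274]
eef_rot: [0.998, -0.057, -0.023, 0.001]
contact_force: [-6.5, -0.4, 2.9]
opening: 0.122
```

{"api": "move_arm", "payload": {"targets": [[[0, 0, 0, 0.005, 0, 0, 0], [0, 0, 0, 0.005, 0, 0, 0], [0, 0, 0, 0.005, 0, 0, 0]]]}}

```text
clock: 36.2
tool_pos: [0.6528, -0.1244, 0.2279]
eef_rot: [0.998, -0.056, -0.035, 0.004]
contact_force: [-7.3, -0.5, 4.1]
opening: 0.125
```

{"api": "move_arm", "payload": {"targets": [[[0, 0, 0, 0.007, 0, 0, 0], [0, 0, 0, 0.007, 0, 0, 0], [0, 0, 0, 0.007, 0, 0, 0]]]}}

```text
clock: 36.5
tool_pos: [0.6547, -0.1246, 0.2281]
eef_rot: [0.997, -0.053, -0.058, 0.008]
contact_force: [-15.7, 0.6, 7.6]
opening: 0.124
```

{"api": "move_arm", "payload": {"targets": [[[0, 0, 0, -0.001, 0, 0, 0.4], [0, 0, 0, 0, 0, 0, 0.4], [0, 0, 0, 0, 0, 0, 0.4], [0, 0, 0, 0, 0, 0.03, 0.4], [0, 0, 0, 0, 0, 0.05, 0.4]]]}}

```text
clock: 37.0
tool_pos: [0.6481, -0.1254, 0.3036]
eef_rot: [0.996, -0.052, -0.066, 0.009]
contact_force: [0.0, -0.8, 0.8]
opening: 0.402
```

{"api": "move_arm", "payload": {"targets": [[[0, 0, 0, -0.03, -0.03, 0.04, 0.4], [0, 0, 0, -0.035, -0.035, 0.02, 0.4], [0, 0, 0, -0.02, -0.03, 0, 0.4], [0, 0, 0, 0, 0, 0, 0.4]]]}}

```text
clock: 37.4
tool_pos: [0.569, -0.2157, 0.368]
eef_rot: [0.997, -0.051, -0.057, 0.008]
contact_force: [0.4, -1.0, -0.3]
opening: 0.399
```

```bash
python3 - <<'E'
from h import *
st(); u=r.snapshot('side'); print(r.find_in(u,'door_handle'),r.find_in(u,'oven_door'))
a=cv2.imread('pics/side0.png')[:,:,::-1].astype(float); b=u['frame'].astype(float)
# compare handle region with the initial shut picture
A=a[140:190,255:325].mean(2).astype(np.float32);B=b[140:190,255:325].mean(2).astype(np.float32)
print('shift',cv2.phaseCorrelate(A,B),'absdiff',np.abs(A-B).mean(), np.abs(A-B).max())
for pts in [np.array([[.6515,-.126,.225]])]: print(proj(u,pts))
s=r.snapshot('wrist'); print(r.find_in(s,'door_handle')); f=s['frame']
for y in (-.17,-.19,-.21):
    p=proj(s,[.651+(y+.126)*.107,y,.225])[0]; q=proj(s,[.661+(y+.126)*.107,y,.225])[0]; print(p,q)
    d=(q-p)/np.linalg.norm(q-p); print([int(f[int(p[1]+d[1]*k),int(p[0]+d[0]*k)].mean()) if 0<=p[0]+d[0]*k<560 and 0<=p[1]+d[1]*k<420 else -1 for k in range(-30,31,2)])
E
```

```text
t 37.4 p [ 0.569  -0.2157  0.368 ] q [ 0.997 -0.051 -0.057  0.008] F [ 0.4 -1.  -0.3] op 0.399 j [ 0.69  0.72 -0.88  1.33  0.54  1.46 -0.28]
[{'centre': [176.9, 286.3], 'score': 0.7}] [{'centre': [175.0, 282.6], 'score': 0.62}]
shift ((-0.014978663492136945, -0.13393630201552043), 0.9312241737047832) absdiff 6.391619 93.66667
[[290.23139831 154.06814767]]
[{'centre': [109.6, 406.4], 'score': 0.79}]
[401.47407031 135.70185263] [415.80301301 134.64935788]
[88, 87, 89, 118, 119, 122, 118, 119, 118, 120, 120, 74, 74, 98, 123, 152, 163, 174, 177, 176, 167, 159, 206, 204, 204, 203, 205, 206, 205, 190, 83]
[398.10564304 162.91755083] [412.06180434 162.02923551]
[88, 89, 88, 125, 114, 120, 122, 123, 114, 119, 120, 85, 76, 108, 134, 156, 168, 179, 179, 174, 154, 212, 204, 204, 202, 207, 207, 204, 207, 68, 124]
[394.89959381 188.8212921 ] [408.50183663 188.08270885]
[123, 123, 89, 93, 91, 91, 94, 108, 83, 85, 87, 84, 89, 91, 121, 147, 164, 176, 179, 181, 164, 212, 208, 206, 206, 209, 210, 210, 214, 70, 129]
```

```bash
python3 - <<'E'
from h import *
u=r.snapshot('side'); print([(d['centre'],round(d['score'],2)) for d in r.find_in(u,'housing1')], [(d['centre'],round(d['score'],2)) for d in r.find_in(u,'tray_tab')])
t=r.snapshot('top'); print([(n,r.find_in(t,n)[:1]) for n in('multimeter','glue_bottle','solder_reel')])
print(r.finish_job()); st()
E
```

```text
[([297.7, 181.8], 0.89), ([312.5, 292.4], 0.85), ([275.5, 278.9], 0.76), ([351.9, 171.9], 0.69)] []
[('multimeter', []), ('glue_bottle', [{'centre': [169.6, 209.0], 'score': 0.49}]), ('solder_reel', [{'centre': [200.2, 425.5], 'score': 0.86}])]
the job is handed in; nothing more can be done
None
the job is handed in; nothing more can be done
```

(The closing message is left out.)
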